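Gap blades, clamp release and curing tray for re-bonded fishing reels

ROBOT

A 7-joint arm with a two-finger parallel gripper is mounted at the origin on the work surface. World frame = base frame: x ahead of the robot, y to its left, z up, the work surface at z = 0. Lengths are in m, angles in rad, forces in N, time in s.
With the tool pointing down it reaches from about 0.4 to 0.875 m from the base axis. Payload 19.3 kg.
Tool frame: the origin (TCP) lies at the very end of the fingers, on their centre line; the grasp point (between the pads) lies 19 mm behind it; z points along the fingers, y is the line along which they close (so a half turn about z gives the same grasp; the last joint's range is limited). The gripper opens to 85 mm and grips with 20 to 120 N. Pads are 22 mm wide; open, the fingers measure 114 mm over their backs; the gripper's body (76 mm by 85 mm) begins 54 mm behind the grasp point. The pads swing forward as they close: fully open they stand 13 mm farther back than shut.
Start: joints at [1.218, 0.521, -0.036, 1.599, 0.021, 1.021, -0.113], TCP at [0.174, -0.6, 0.231] pointing down, gripper open.
Joint ranges: [-2.91, 2.91], [-0.3, 2.13], [-1.5, 1.42], [0.17, 2.43], [-1.26, 4.41], [0.16, 1.93], [-2.52, 2.52]. Speed limits (rad/s): [1.89, 1.89, 2.39, 2.39, 3.01, 3.01, 3.01].

INTERFACE

Orientations are given as [roll, pitch, yaw] about the fixed x, y, z axes, in that order (R = Rz(yaw) Ry(pitch) Rx(roll)).
In Python, from workcell import bot gives the robot as it stands.
- The arm moves only by the tool servo_tool, never from a script. Its argument "plan" is a list of rows, each a list of 7 numbers: the finger opening in cm, from 0 to 8.54, then the shift along the tool's x, y, z in cm, then the turn, a rotation vector about the tool's x, y, z in degrees. In form: [[fingers, x, y, z, wx, wy, wz], ...]. A call has 1 to 10 rows; each row is the pose to reach, as a shift and turn from the pose commanded when the call began, along the tool's axes at that moment; what a row does not reach only later rows make up. A row lasts 1/10 s, in which the tool goes at most 50 mm and 8.59 degrees, less where a joint would pass 70% of its speed; a pose out of reach is approached as far as the arm can. A call with a gripper value outside its range is refused whole. The fingers move at their own pace and stop on an object; "force" is the grip in N (left out, the last holds). Time passes only in rows, so rows that repeat a pose let the fingers close. It gives the time, the measured TCP pose, the force, the opening and the grip force at its end, in the units of the state.
- bot.observe(): the state, without advancing time (a new reading comes with each control period).
- bot.grab_frame(name): name is "side" or "top"; returns a dict with "frame" (384x512x3 uint8, blue, green, red), "mtx" (3x3 intrinsics, pixels), "k1" (the pictures are not rectified: a ray, as slopes to the right and down, at radius r is drawn at 1 + k1 r^2 times it, then the intrinsics apply), "R" (3x3) and "t" (3): a world point X has camera coordinates R X + t. Camera axes: x right, y down, z forward; pixel columns grow to the right and rows downward; lengths in m; the calibration is good to about 2 mm. A picture is of the moment at which its call begins. There is no depth.
- bot.job_done(): hands the job in; it is judged then, once.
The state is a dict: "clock": time; "qpos": joint angles; "qd": joint speeds; "joint_efforts": joint torques, N m; "position": TCP position; "tool_rot": TCP orientation; "force": force on the tool from outside, world axes, zero at the start; "moment": the same for the moment, N m; "grip_width": finger opening in m; "finger_force": force on a finger pad.
Only numpy, scipy, OpenCV 4.12 (cv2) and the standard library are available. Lean on these libraries where they do the work, as an engineer would, in place of code of your own. Each camera call takes 0.05 s, during which the arm holds its last target. There are 200 camera calls.

TASK

The reels in the ratchet jig have freshly bonded side plates. First push a gap blade from the rack fully home into the gap beside the spool of every reel in the jig, so that the gap keeps its width; then lift the red pawl until the clamp bar has slid all the way back, and stand every reel, its blade still fully home, upright in the grey curing tray. Set the reels down gently and leave the other things on the bench where they are.

Things in the scene. Friction and masses are not known exactly. Their poses are not given: they have to be found in the camera images.
- jig: fixed jig: plate 235 x 330 mm, top at z = 12. Origin: underside, mid-width; x points from the robot to the teal fence (face at x = 59, 34 mm high), y along the row. Stations at y = -110, 0, 110, reel centres at x = 10. Each foot lies along x between two 8 mm high ribs, 1 mm off the fence, its near end trapped under the clamp bar's lip (underside z = 19.5, laps 10 mm)
- clamp_bar (a joint): yellow clamp bar (18 x 310 mm, top 38 mm above the bench) on the robot's side of the reels. 0 = clamped, held by the rack in its middle and the pawl. While the pawl is held up, a spring (about 7 N) draws it towards the robot by itself in under 1 s, to its stop at 0.024 m; past 0.012 the feet are free to be lifted straight up
- pawl (a joint): ratchet pawl between two 58 mm high teal cheeks at its hinge, rad: 0 = dropped into the rack, positive = lifted, up to 0.7. It clears the teeth at about 0.13; lift it 0.25 to 0.45. Light (a few N); it falls back when let go, so hold it up until the bar is back, then let go
- pawl_tab (a point): top centre of the red upright pawl tab, z = 82 mm when down. Tab 12 mm thick (jig y), 22 mm wide (jig x), 36 mm tall above the pawl arm (arm top z = 46 mm); pinch it from above across its thickness. It is at jig x = -89, y = 0. The hinge runs along jig y, 49 mm nearer the robot and 38 mm lower than this point, so the tab rises in an arc and leans to the robot
- rack: loose dark wooden rack block, 0.7 kg, 46 x 176 x 40 mm high, origin at the centre of its underside. Three slots in its top along its y axis, at y = -58, 0 and 58 mm; a blade stands in each with its shoulder on the top face
- tray: loose pale grey curing tray, 165 (x) x 330 (y) mm outside, walls 4 mm thick and 14 mm high, floor 4 mm thick; origin at the centre of its underside. Empty at the start. Three reels fit side by side along its y, 100 mm apart, feet along its x
- reel_black: loose fishing reel, black with gold trim, 0.38 kg, may be absent. Origin: underside of its foot; z up, y along the axle, x along the foot. Foot 96 (x) x 30 x 5 mm. Round side plates 82 mm across, outer faces at y = -30 and 30 (grip 60 mm), centre 53, top 94 mm above origin. Two steel pillars on top (top faces at 95). A blade in its gap rises to 123 mm, so grip the plates high, about 80 mm up
- reel_black_gap (a point): mouth of that reel's gap, at its x = 0, y = -14.5, z = 95 mm: the gap between the -y side plate and the gold spool is 7 mm wide (y), 22 mm long (x, between the pillars), over 36 mm deep, open at the top. Axes as the reel's
- reel_blue: loose fishing reel, blue with steel trim, 0.38 kg, may be absent. Origin: underside of its foot; z up, y along the axle, x along the foot. Foot 96 (x) x 30 x 5 mm. Round side plates 82 mm across, outer faces at y = -30 and 30 (grip 60 mm), centre 53, top 94 mm above origin. Two steel pillars on top (top faces at 95). A blade in its gap rises to 123 mm, so grip the plates high, about 80 mm up
- reel_blue_gap (a point): mouth of that reel's gap, at its x = 0, y = -14.5, z = 95 mm: the gap between the -y side plate and the gold spool is 7 mm wide (y), 22 mm long (x, between the pillars), over 36 mm deep, open at the top. Axes as the reel's
- reel_silver: loose fishing reel, silver with dark trim, 0.38 kg, may be absent. Origin: underside of its foot; z up, y along the axle, x along the foot. Foot 96 (x) x 30 x 5 mm. Round side plates 82 mm across, outer faces at y = -30 and 30 (grip 60 mm), centre 53, top 94 mm above origin. Two steel pillars on top (top faces at 95). A blade in its gap rises to 123 mm, so grip the plates high, about 80 mm up
- reel_silver_gap (a point): mouth of that reel's gap, at its x = 0, y = -14.5, z = 95 mm: the gap between the -y side plate and the gold spool is 7 mm wide (y), 22 mm long (x, between the pillars), over 36 mm deep, open at the top. Axes as the reel's
- blade1: loose gap blade, 70 g, all three alike and always present: orange handle 36 (x) x 14 (y) x 28 mm tall on a steel blade 18 (x) x 4 (y) mm reaching 34 mm down, its last 7 mm 14 x 2 mm. Origin: the shoulder, centre of the handle's underside; z up. In the rack its y lies along the rack's x, origin at z = 40 mm. Home in a reel the shoulder sits on the pillars, origin at the gap point
- blade2: loose gap blade, 70 g, all three alike and always present: orange handle 36 (x) x 14 (y) x 28 mm tall on a steel blade 18 (x) x 4 (y) mm reaching 34 mm down, its last 7 mm 14 x 2 mm. Origin: the shoulder, centre of the handle's underside; z up. In the rack its y lies along the rack's x, origin at z = 40 mm. Home in a reel the shoulder sits on the pillars, origin at the gap point
- blade3: loose gap blade, 70 g, all three alike and always present: orange handle 36 (x) x 14 (y) x 28 mm tall on a steel blade 18 (x) x 4 (y) mm reaching 34 mm down, its last 7 mm 14 x 2 mm. Origin: the shoulder, centre of the handle's underside; z up. In the rack its y lies along the rack's x, origin at z = 40 mm. Home in a reel the shoulder sits on the pillars, origin at the gap point
- oil: loose amber oil bottle, 40 mm across, 100 mm tall, origin under its base; bystander
- spool: loose gold spare spool, 64 mm across, 58 mm tall, origin under its base; bystander
- driver: loose screwdriver with red handle, 180 mm, lying; bystander
- brush: loose wooden brush, 190 mm, lying; bystander
- tube: loose white grease tube with a blue band, 150 mm, lying; bystander
- gear: loose brass gear, 50 mm across, 18 mm tall; bystander
- bearing: loose steel bearing ring, 42 mm across, 12 mm tall; bystander

How it is judged:
On the way, in this order (a step that is already met when the one before it is completed fails the run):
1. every reel present has a blade fully home in its gap while still clamped (value of joint clamp_bar below 0.01 m and ((horizontal distance between blade1 and reel_black_gap below 0.004 m and z of blade1 in the frame of reel_black_gap between -0.003 and 0.003 m and angle between the y axis of blade1 and the y axis of reel_black, either way round below 0.15 rad) or (horizontal distance between blade2 and reel_black_gap below 0.004 m and z of blade2 in the frame of reel_black_gap between -0.003 and 0.003 m and angle between the y axis of blade2 and the y axis of reel_black, either way round below 0.15 rad) or (horizontal distance between blade3 and reel_black_gap below 0.004 m and z of blade3 in the frame of reel_black_gap between -0.003 and 0.003 m and angle between the y axis of blade3 and the y axis of reel_black, either way round below 0.15 rad)) and ((horizontal distance between blade1 and reel_blue_gap below 0.004 m and z of blade1 in the frame of reel_blue_gap between -0.003 and 0.003 m and angle between the y axis of blade1 and the y axis of reel_blue, either way round below 0.15 rad) or (horizontal distance between blade2 and reel_blue_gap below 0.004 m and z of blade2 in the frame of reel_blue_gap between -0.003 and 0.003 m and angle between the y axis of blade2 and the y axis of reel_blue, either way round below 0.15 rad) or (horizontal distance between blade3 and reel_blue_gap below 0.004 m and z of blade3 in the frame of reel_blue_gap between -0.003 and 0.003 m and angle between the y axis of blade3 and the y axis of reel_blue, either way round below 0.15 rad)) and ((horizontal distance between blade1 and reel_silver_gap below 0.004 m and z of blade1 in the frame of reel_silver_gap between -0.003 and 0.003 m and angle between the y axis of blade1 and the y axis of reel_silver, either way round below 0.15 rad) or (horizontal distance between blade2 and reel_silver_gap below 0.004 m and z of blade2 in the frame of reel_silver_gap between -0.003 and 0.003 m and angle between the y axis of blade2 and the y axis of reel_silver, either way round below 0.15 rad) or (horizontal distance between blade3 and reel_silver_gap below 0.004 m and z of blade3 in the frame of reel_silver_gap between -0.003 and 0.003 m and angle between the y axis of blade3 and the y axis of reel_silver, either way round below 0.15 rad))), for 0.2 s.
2. the pawl was lifted and the clamp bar has slid back (value of joint clamp_bar above 0.02 m), for 0.2 s.
At the end, for the whole second after the job is handed in: Every reel present stands on the floor of the tray (upright within 6 degrees, at rest) with a blade home in its gap (shoulder within 3 mm of the pillar tops, within 4 mm sideways), and the clamp bar is back by more than 20 mm (((horizontal distance between blade1 and reel_black_gap below 0.004 m and z of blade1 in the frame of reel_black_gap between -0.003 and 0.003 m and angle between the y axis of blade1 and the y axis of reel_black, either way round below 0.15 rad) or (horizontal distance between blade2 and reel_black_gap below 0.004 m and z of blade2 in the frame of reel_black_gap between -0.003 and 0.003 m and angle between the y axis of blade2 and the y axis of reel_black, either way round below 0.15 rad) or (horizontal distance between blade3 and reel_black_gap below 0.004 m and z of blade3 in the frame of reel_black_gap between -0.003 and 0.003 m and angle between the y axis of blade3 and the y axis of reel_black, either way round below 0.15 rad)) and x of reel_black in the frame of tray between -0.07 and 0.07 m and y of reel_black in the frame of tray between -0.16 and 0.16 m and z of reel_black in the frame of tray between 0 and 0.009 m and angle between each of reel_black, reel_blue, reel_silver's own z axis and vertical below 0.1 rad and linear speed of each of reel_black, reel_blue, reel_silver below 0.02 m/s and ((horizontal distance between blade1 and reel_blue_gap below 0.004 m and z of blade1 in the frame of reel_blue_gap between -0.003 and 0.003 m and angle between the y axis of blade1 and the y axis of reel_blue, either way round below 0.15 rad) or (horizontal distance between blade2 and reel_blue_gap below 0.004 m and z of blade2 in the frame of reel_blue_gap between -0.003 and 0.003 m and angle between the y axis of blade2 and the y axis of reel_blue, either way round below 0.15 rad) or (horizontal distance between blade3 and reel_blue_gap below 0.004 m and z of blade3 in the frame of reel_blue_gap between -0.003 and 0.003 m and angle between the y axis of blade3 and the y axis of reel_blue, either way round below 0.15 rad)) and x of reel_blue in the frame of tray between -0.07 and 0.07 m and y of reel_blue in the frame of tray between -0.16 and 0.16 m and z of reel_blue in the frame of tray between 0 and 0.009 m and ((horizontal distance between blade1 and reel_silver_gap below 0.004 m and z of blade1 in the frame of reel_silver_gap between -0.003 and 0.003 m and angle between the y axis of blade1 and the y axis of reel_silver, either way round below 0.15 rad) or (horizontal distance between blade2 and reel_silver_gap below 0.004 m and z of blade2 in the frame of reel_silver_gap between -0.003 and 0.003 m and angle between the y axis of blade2 and the y axis of reel_silver, either way round below 0.15 rad) or (horizontal distance between blade3 and reel_silver_gap below 0.004 m and z of blade3 in the frame of reel_silver_gap between -0.003 and 0.003 m and angle between the y axis of blade3 and the y axis of reel_silver, either way round below 0.15 rad)) and x of reel_silver in the frame of tray between -0.07 and 0.07 m and y of reel_silver in the frame of tray between -0.16 and 0.16 m and z of reel_silver in the frame of tray between 0 and 0.009 m and value of joint clamp_bar above 0.02 m); the robot touches nothing.
It fails at once if a reel is dropped or slammed into the tray (faster than 0.5 m/s in the last 30 mm above the tray floor) ((z of reel_black in the frame of tray between 0.01 and 0.034 m and x of reel_black in the frame of tray between -0.09 and 0.09 m and y of reel_black in the frame of tray between -0.17 and 0.17 m and linear speed of reel_black above 0.5 m/s) or (z of reel_blue in the frame of tray between 0.01 and 0.034 m and x of reel_blue in the frame of tray between -0.09 and 0.09 m and y of reel_blue in the frame of tray between -0.17 and 0.17 m and linear speed of reel_blue above 0.5 m/s) or (z of reel_silver in the frame of tray between 0.01 and 0.034 m and x of reel_silver in the frame of tray between -0.09 and 0.09 m and y of reel_silver in the frame of tray between -0.17 and 0.17 m and linear speed of reel_silver above 0.5 m/s)).
It fails at once if a bystander is moved more than 30 mm (distance of any of oil, spool, driver, brush, tube, gear, bearing from where it was at the start of the episode above 0.03 m).
Of reel_black, reel_blue, reel_silver only 2 to 3 are there at a start; the rules pass over those that are not, and their reading is None.
At some moment in a run one of rack may be knocked a few centimetres aside while the robot is not near it.
It also fails if it takes over 210 s, if anything falls off the work surface, if the arm or the gripper's body presses on something with over 40 N, if the wrist force passes 120 N, or if a joint passes its speed limit or range.

## Working session

There is one attempt and no reset: what is moved stays moved. The work goes in short steps, Python scripts to look and compute and a tool call to move; the robot and the scene stay as the last step left them, time stands still between calls to the robot, and variables do not carry over. Pictures are saved under pics/ and viewed, at most 14 in all, crops included, and the job is handed in when it is done.

Besides the shell and the picture viewer there is one more tool, called after "Request:" as a command line: name --pt "numbers of a row" for each row, then --argument value for the rest. servo_tool: Moves the arm, as the interface text tells. Its arguments: {"type":"object","properties":{"plan":{"type":"array","items":{"type":"array","items":{"type":"number"}}},"force":{"type":"number"}},"required":["plan"]}

```bash
mkdir -p pics; ls; cat > h.py <<'E'
import numpy as np, cv2
from workcell import bot
from scipy.spatial.transform import Rotation as Ro
def grab(n):
    g=bot.grab_frame(n); return g
def px2ray(g,uv):
    K=g["mtx"];uv=np.atleast_2d(uv).astype(float)
    d=np.array([g["k1"],0,0,0,0],float)
    p=cv2.undistortPoints(uv[:,None,:],np.array(K),d)[:,0]
    R=np.array(g["R"]);t=np.array(g["t"])
    return -R.T@t, np.c_[p,np.ones(len(p))]@R
def plane(g,uv,z):
    c,d=px2ray(g,uv); s=(z-c[2])/d[:,2]; return c+s[:,None]*d
def proj(g,X):
    X=np.atleast_2d(X).astype(float)
    r,_=cv2.Rodrigues(np.array(g["R"]))
    return cv2.projectPoints(X,r,np.array(g["t"],float),np.array(g["mtx"]),np.array([g["k1"],0,0,0,0],float))[0][:,0]
E
python3 - <<'E'
from h import *
print(bot.observe())
for n in("top","side"):
    g=grab(n); cv2.imwrite(f"pics/{n}0.png",g["frame"]); print(n,g["mtx"],g["k1"],-np.array(g["R"]).T@g["t"],np.array(g["R"])[2])
E
```

```text
pics
{'clock': 0.0, 'qpos': array([ 1.21780123,  0.52200022, -0.03633873,  1.60001928,  0.0212383 ,
        1.02112232, -0.11280405]), 'qd': array([-0.00132785, -0.00136995,  0.00080951, -0.00097775, -0.00052531,
        0.00018418,  0.00121263]), 'joint_efforts': array([-1.32354813e-03, -9.27120566e+01,  1.97945438e+00, -3.69924366e+01,
        1.78342400e-02,  8.45323142e-03, -3.00233216e-05]), 'position': array([ 0.1742613 , -0.59984841,  0.23073018]), 'tool_rot': array([-3.14043488e+00,  1.11499218e-04,  2.82811195e-01]), 'force': array([0.31653965, 0.00111941, 0.43288589]), 'moment': array([-0.00991942, -0.00146004, -0.01543182]), 'finger_force': 0.0, 'grip_width': 0.08568032696682264}
top [[392.21403324   0.         253.05515827]
 [  0.         392.21403324 191.70331179]
 [  0.           0.           1.        ]] -0.12719362796190944 [0.50113052 0.00940617 1.34310536] [ 0.06387559 -0.01705671 -0.9978121 ]
side [[485.15695998   0.         262.73538019]
 [  0.         485.15695998 183.8912188 ]
 [  0.           0.           1.        ]] -0.07006041464278973 [0.210235   1.12806967 1.14812714] [ 0.2373277  -0.7124768  -0.66034262]
```

View pics/top0.png

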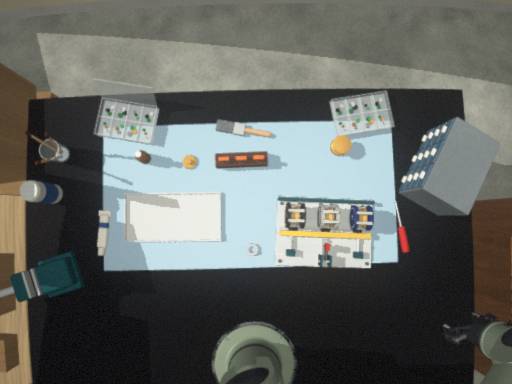

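View pics/side0.png

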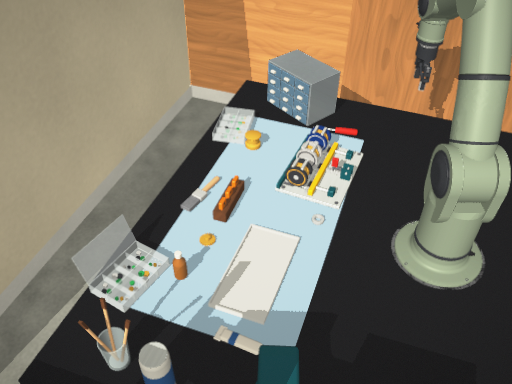

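The top view (up = +x, left = +y) shows black, silver and blue reels at about (296,215), (329,215) and (362,217). The yellow bar is at row 235, the pawl at (327,247), the rack with three orange blades at (241,160) and the tray at (174,217). The side view shows the same layout, with nothing lying in the way.

```bash
cat > meas.py <<'E'
from h import *
def rect(m,k=1):
    n,l,s,c=cv2.connectedComponentsWithStats(m.astype(np.uint8)*255)
    o=np.argsort(-s[1:,4])[:k]+1
    return [(c[i],s[i],(l==i)) for i in o]
def dirn(mask,g,z):
    v,u=np.nonzero(mask); P=plane(g,np.c_[u,v],z)[:,:2]
    c=P.mean(0); w,V=np.linalg.eigh(np.cov((P-c).T)); a=V[:,1]; a=a*np.sign(a[1])
    t=(P-c)@a; 
    return c,np.degrees(np.arctan2(-a[0],a[1])),np.ptp(t),len(P)
def hsv(g): return cv2.cvtColor(g["frame"],cv2.COLOR_BGR2HSV).astype(int)
def orange(h): return (h[...,0]<14)&(h[...,1]>170)&(h[...,2]>150)
def yellow(h): return (h[...,0]>20)&(h[...,0]<32)&(h[...,1]>170)&(h[...,2]>150)
E
python3 - <<'E'
from meas import *
gs={n:grab(n) for n in("top","side")}
g=gs["top"];h=hsv(g)
for n,g in gs.items():
    h=hsv(g)
    for c,s,m in rect(yellow(h),2): print(n,"yellow",c,s,dirn(m,g,.038))
    for c,s,m in rect(orange(h),6): print(n,"orange",c,s[4],dirn(m,g,.068 if n=="top" else .06))
h=hsv(gs["top"]); g=gs["top"]
w=(h[...,1]<60)&(h[...,2]>140)
for c,s,m in rect(w,4): print("white",c,s,dirn(m,g,.012))
br=(h[...,0]<16)&(h[...,1]>80)&(h[...,2]<120)
for c,s,m in rect(br,3): print("brown",c,s,dirn(m,g,.04))
f=g["frame"]
a=cv2.resize(f[188:275,268:382],None,fx=7,fy=6.8,interpolation=cv2.INTER_CUBIC); cv2.imwrite("pics/jigtop.png",a)
f=gs["side"]["frame"]
a=cv2.resize(f[118:210,270:370],None,fx=6.5,fy=6.5,interpolation=cv2.INTER_CUBIC); cv2.imwrite("pics/jigside.png",a[:600,:800])
a=cv2.resize(gs["top"]["frame"][140:250,120:275],None,fx=5,fy=5,interpolation=cv2.INTER_CUBIC); cv2.imwrite("pics/racktop.png",a)
E
```

```text
top orange [403.09150327 239.50980392] 153 (array([ 0.41012369, -0.50634492]), np.float64(-80.42809201509279), np.float64(0.08156701160976546), 153)
top orange [327. 247.] 15 (array([ 0.39557851, -0.24840894]), np.float64(88.17669905385165), np.float64(0.013050204671317726), 15)
side yellow [322.14052288 168.88235294] [308 143  30  52 306] (array([ 0.43556006, -0.22612329]), np.float64(-3.874157436933432), np.float64(0.32261333362601924), 306)
side yellow [251.17730496 140.14893617] [246 133  13  16 141] (array([ 0.73605822, -0.29543391]), np.float64(18.952246529198487), np.float64(0.0978513802634999), 141)
side orange [345.94852941 130.63970588] 136 (array([ 0.40123369, -0.45901045]), np.float64(-79.24810017687132), np.float64(0.08560226865983162), 136)
side orange [227.09333333 194.        ] 75 (array([0.69500721, 0.0424018 ]), np.float64(1.9628655271202697), np.float64(0.17414719670179435), 75)
side orange [334.84444444 161.82222222] 45 (array([ 0.39805107, -0.25150196]), np.float64(10.262672843252673), np.float64(0.0470758985119384), 45)
side orange [225. 195.] 3 (array([0.699551
[... 812 characters left out ...]
378086), np.float64(0.5633113709778378), 4009)
white [325.74715447 215.20081301] [ 288  201   80   32 1230] (array([ 0.49924161, -0.25947707]), np.float64(-4.984408812047188), np.float64(0.2727623495142901), 1230)
brown [492.46795298 257.50898204] [ 471  198   41  126 4509] (array([ 0.32879753, -0.85214796]), np.float64(89.8092045920945), np.float64(0.44920210070134525), 4509)
brown [481.10191083 361.6433121 ] [473 346  19  29 314] (array([-0.04033403, -0.80349807]), np.float64(-60.35129089564075), np.float64(0.11516606102126606), 314)
brown [242.09663866 159.97058824] [217 153  49  13 238] (array([0.69202316, 0.0208097 ]), np.float64(3.7711429776275187), np.float64(0.1638568633607318), 238)
```

View pics/jigtop.png

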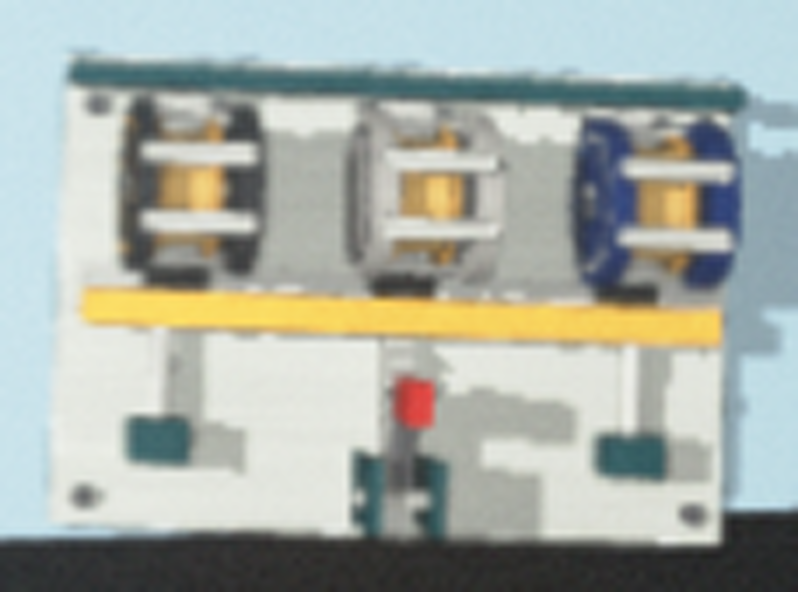

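View pics/racktop.png

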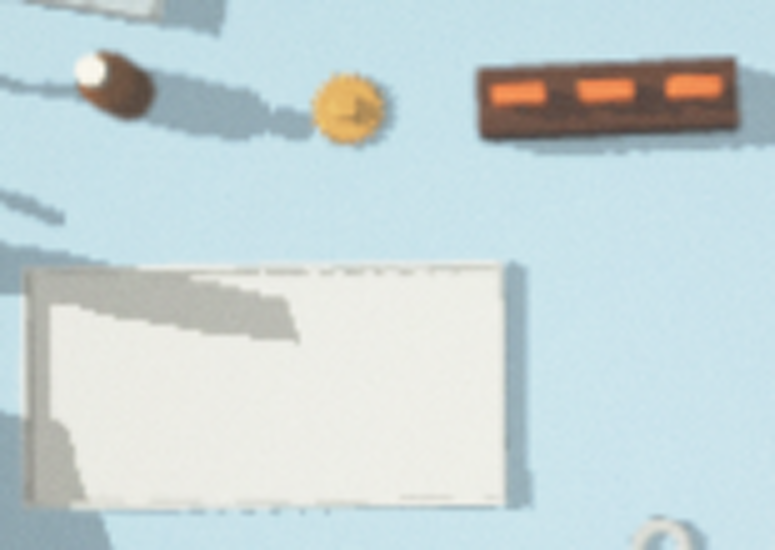

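The jig crop shows all three reels, each with two white pillars running along y, the yellow bar just nearer the robot, and the red tab at crop (415,403), roughly (327,247) in the full frame. In the rack crop the three orange handles sit at about (223,158), (241,158) and (258,157).

```bash
python3 - <<'E'
from meas import *
g=grab("top");h=hsv(g)
print("bar px",h[235,300:350:10].tolist(),"handle",h[158,221:226].tolist(), "tab",h[247,325:330].tolist())
yb=(h[...,0]>17)&(h[...,0]<30)&(h[...,1]>150)&(h[...,2]>190)
for c,s,m in rect(yb,3): print("yellow",c,s,dirn(m,g,.038))
og=(h[...,0]<14)&(h[...,1]>130)&(h[...,2]>190); og[:, :200]=0
for c,s,m in rect(og,5): print("orange",c.round(1),s[4],dirn(m,g,.068))
for nm,(a,b,c,d) in dict(black=(285,308,204,228),silver=(318,342,204,228),blue=(350,376,204,232)).items():
    print(nm); print(g["frame"][c:d,a:b].max(2))
E
```

```text
bar px [[24, 149, 248], [23, 154, 248], [23, 158, 247], [23, 157, 248], [23, 160, 247]] handle [[11, 163, 243], [11, 163, 242], [11, 162, 242], [11, 163, 242], [11, 165, 240]] tab [[1, 160, 174], [1, 178, 201], [1, 177, 221], [1, 175, 221], [1, 154, 218]]
yellow [326.53312303 234.16403785] [281 231  89   7 317] (array([ 0.43581026, -0.25480879]), np.float64(-4.073020474392407), np.float64(0.29834640166654125), 317)
yellow [371. 121.] [371 121   1   1   1] (array([ 0.81774054, -0.42614993]), np.float64(nan), np.float64(nan), 1)
orange [402.8 239.1] 120 (array([ 0.41141323, -0.50537913]), np.float64(-79.89300291179379), np.float64(0.0822786142449709), 120)
orange [258.2 156.5] 42 (array([ 0.69784581, -0.032642  ]), np.float64(0.38827450975772354), np.float64(0.03316525845611698), 42)
orange [240.8 157.5] 42 (array([0.69617982, 0.02474702]), np.float64(-1.5267372906855927), np.float64(0.03279506990834549), 42)
orange [222.9 158.2] 36 (array([0.69528136, 0.08346996]), np.float64(2.943379875673554), np.float64(0.03317567956572812), 36)
orange [327.5 247.1] 23 (array([ 0.39509693, -0.24997
[... 7402 characters left out ...]
41 125 120 145 117  72  85
   96  99 100 107 140 171 176 176]
 [143 109 105  99  94  91  98 129 155 155 151 154 150 140 138  95  83  92
   95  93  95 115 157 176 176 176]
 [143 124 104  83  80  83  96 118 131 128 122 129 143 147 143 112  99  95
   92  91 105 139 171 176 174 175]
 [159 147 117  77  65  64  64  69  72  73  69  84 135 153 152 137 121 115
  109 110 132 162 171 176 174 174]
 [177 172 148  93  70  67  69  67  66  67  65  80 147 159 158 153 150 154
  150 151 161 168 174 176 177 177]]meas.py:8: RuntimeWarning: Degrees of freedom <= 0 for slice
  c=P.mean(0); w,V=np.linalg.eigh(np.cov((P-c).T)); a=V[:,1]; a=a*np.sign(a[1])
  c *= np.true_divide(1, fact)
  c *= np.true_divide(1, fact)
```

View pics/jigside.png

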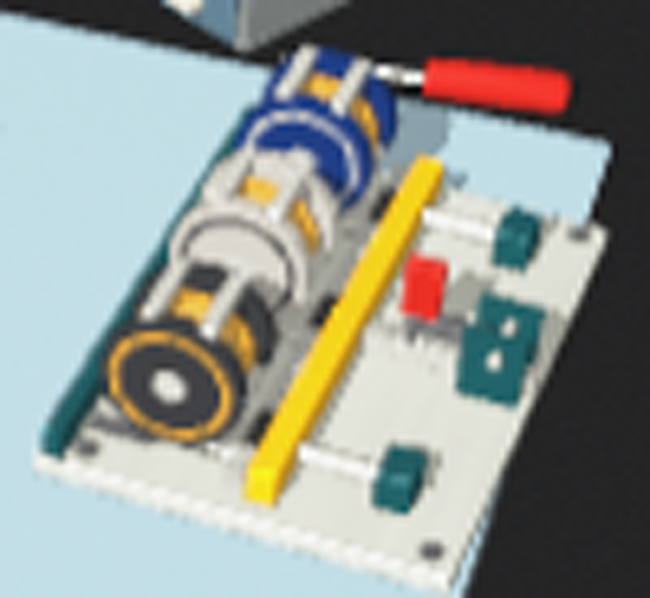

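The side crop confirms the reels are clamped in a row, with the bar and the red tab in view. In the top-view profiles the dark 2 px gap lies on the right (−y) side of every spool: column 334.5 for silver, 368 for blue, and about 301 for black. So each reel's axes match the jig's.

```bash
python3 - <<'E'
from meas import *
F=[grab("top") for _ in range(4)]; g=F[0]; f=np.mean([x["frame"] for x in F],0)
v=f.max(2); sat=(f.max(2)-f.min(2))
W={'black':(286,306,208.5,213,218.5,223),'silver':(321,340,209,214,219,224),'blue':(355,374,211,215,220.5,225.5)}
C={}
for n,(a,b,r1,r2,r3,r4) in W.items():
    P=[]
    for (p,q) in((r1,r2),(r3,r4)):
        p,q=int(np.ceil(p)),int(q)
        s=v[p:q,a:b]; w=np.clip((s-170)/40,0,1)*(sat[p:q,a:b]<50)
        y,x=np.mgrid[p:q,a:b]; 
        # centre: mid of per-column centroid line
        col=w.sum(0); xs=np.arange(a,b)[col>1.2]; xm=(xs[0]+xs[-1])/2
        P.append([ (x*w).sum()/w.sum(), (y*w).sum()/w.sum()]); print(n,P[-1],xs[0],xs[-1],xm)
    X=plane(g,P,.105); print(X.round(4).tolist(), "sep",np.linalg.norm(X[0]-X[1]).round(4)); C[n]=X.mean(0)[:2]
c=np.array([C[k] for k in W]); print(c.round(4))
d=c[0]-c[2]; print("len",np.linalg.norm(d),"yaw",np.degrees(np.arctan2(-d[0],d[1])),"mean",c.mean(0))
# tab & gap check
h=cv2.cvtColor(f.astype(np.uint8),cv2.COLOR_BGR2HSV).astype(int)
red=((h[...,0]<6)|(h[...,0]>174))&(h[...,1]>140)&(h[...,2]>150); red[:, :310]=0; red[:,345:]=0
for c_,s,m in rect(red,1): print("tab",c_,s,dirn(m,g,.082))
t=(h[...,2]>190)&(h[...,1]<40); t[:190]=0;t[245:]=0;t[:,:120]=0;t[:,226:]=0
for c_,s,m in rect(t,1):
    cn=cv2.findContours(m.astype(np.uint8),0,1)[0][0]; bx=cv2.boxPoints(cv2.minAreaRect(cn)); X=plane(g,bx,.014); print("tray",s,X.round(3).tolist(),X.mean(0))
E
```

```text
black [np.float64(296.5154737343279), np.float64(209.95127757498807)] 289 303 296.0
black [np.float64(295.80527540729247), np.float64(220.09045771916212)] 289 303 296.0
[[0.5188, -0.1477, 0.105], [0.4868, -0.1443, 0.105]] sep 0.0321
silver [np.float64(329.6615661566157), np.float64(211.14658608718014)] 322 338 330.0
silver [np.float64(329.80054644808746), np.float64(220.95690511674118)] 322 339 330.5
[[0.5119, -0.2535, 0.105], [0.4807, -0.2528, 0.105]] sep 0.0311
blue [np.float64(364.2420768712071), np.float64(212.50280962013937)] 358 371 364.5
blue [np.float64(364.6085884528457), np.float64(222.6180398602835)] 358 371 364.5
[[0.504, -0.3657, 0.105], [0.4717, -0.3656, 0.105]] sep 0.0323
[[ 0.5028 -0.146 ]
 [ 0.4963 -0.2532]
 [ 0.4879 -0.3657]]
len 0.22016422805247918 yaw -3.8932413523428657 mean [ 0.49566102 -0.25494216]
tab [326.93333333 246.7       ] [325 244   5   7  30] (array([ 0.39771041, -0.24539397]), np.float64(-82.95300997009878), np.float64(0.020113496116217242), 30)
tray [ 130  190   96   55 4456] [[0.419, 0.41, 0.014], [0.603, 0.408, 0.014], [0.595, 0.082, 0.014], [0.412, 0.086, 0.014]] [0.50736816 0.24653695 0.014     ]
```

```bash
cat >> h.py <<'E'
def go(p,yaw):
    "tool-frame shift cm and turn deg from the present pose to p with tool down, yaw in deg"
    o=bot.observe(); R0=Ro.from_euler('xyz',o["tool_rot"]); R1=Ro.from_euler('xyz',[np.pi,0,np.radians(yaw)])
    s=R0.inv().apply(np.array(p)-o["position"])*100; w=(R0.inv()*R1).as_rotvec(degrees=True)
    print("go",s.round(2),w.round(1),"t",round(o["clock"],1))
def st():
    o=bot.observe(); print("t %.2f"%o["clock"],"pos",o["position"].round(4),"rpy",np.degrees(o["tool_rot"]).round(1),"F",o["force"].round(1),"w %.4f f %.1f"%(o["grip_width"],o["finger_force"]),"q",o["qpos"].round(2))
E
python3 - <<'E'
from h import *
go([.6978,-.0326,.231],91.2)
E
```

```text
go [ 6.61e+01 -3.99e+01  3.00e-02] [ -0.  -0. -75.] t 0.5
```

Request:
servo_tool --pt "4 66.1 -39.9 0 0 0 -75" --pt "4 66.1 -39.9 0 0 0 -75" --pt "4 66.1 -39.9 0 0 0 -75" --pt "4 66.1 -39.9 0 0 0 -75" --pt "4 66.1 -39.9 0 0 0 -75" --pt "4 66.1 -39.9 0 0 0 -75" --pt "4 66.1 -39.9 0 0 0 -75" --pt "4 66.1 -39.9 0 0 0 -75" --pt "4 66.1 -39.9 0 0 0 -75" --pt "4 66.1 -39.9 0 0 0 -75"

```text
clock: 1.45
position: [0.5144, -0.2312, 0.2315]
tool_rot: [3.141, 0.0, 1.596]
force: [0.5, -1.3, 0.1]
grip_width: 0.0401
finger_force: 0.0
```

```bash
python3 - <<'E'
from h import *
st();go([.6978,-.0326,.231],91.2)
E
```

```text
t 1.45 pos [ 0.5144 -0.2312  0.2315] rpy [180.    0.   91.4] F [ 0.5 -1.3  0.1] w 0.0401 f 0.0 q [ 0.65  0.45 -0.46  1.75  0.23  0.99  0.13]
go [19.4  18.83  0.05] [0.  0.  0.2] t 1.4
```

Request:
servo_tool --pt "4 19.4 18.8 0 0 0 0.2" --pt "4 19.4 18.8 0 0 0 0.2" --pt "4 19.4 18.8 0 0 0 0.2" --pt "4 19.4 18.8 0 0 0 0.2" --pt "4 19.4 18.8 0 0 0 0.2" --pt "4 19.4 18.8 0 0 0 0.2" --pt "4 19.4 18.8 13 0 0 0.2" --pt "4 19.4 18.8 13 0 0 0.2" --pt "4 19.4 18.8 13 0 0 0.2" --pt "4 19.4 18.8 13 0 0 0.2"

```text
clock: 2.45
position: [0.6948, -0.0348, 0.0969]
tool_rot: [-3.135, -0.0, 1.589]
force: [-0.2, 0.4, 0.5]
grip_width: 0.04
finger_force: 0.0
```

```bash
python3 - <<'E'
from h import *
g=grab("side");p=proj(g,[bot.observe()["position"],[.6978,-.0326,.068]]);print(p)
u,v=p[1].astype(int); a=g["frame"][v-50:v+40,u-60:u+60]; cv2.imwrite("pics/s1.png",cv2.resize(a,None,fx=6,fy=6,interpolation=2))
st();go([.6978,-.0326,.044],91.2)
E
```

```text
[[235.25796904 170.45099146]
 [234.82818338 177.95744782]]
t 2.50 pos [ 0.6964 -0.0347  0.1001] rpy [-179.8   -0.    91. ] F [ 0.3 -0.3  0.8] w 0.0399 f 0.0 q [ 0.21  0.81 -0.41  1.47  0.36  0.94 -0.29]
go [0.2  0.16 5.61] [-0.2 -0.  -0.2] t 2.5
```

View pics/s1.png

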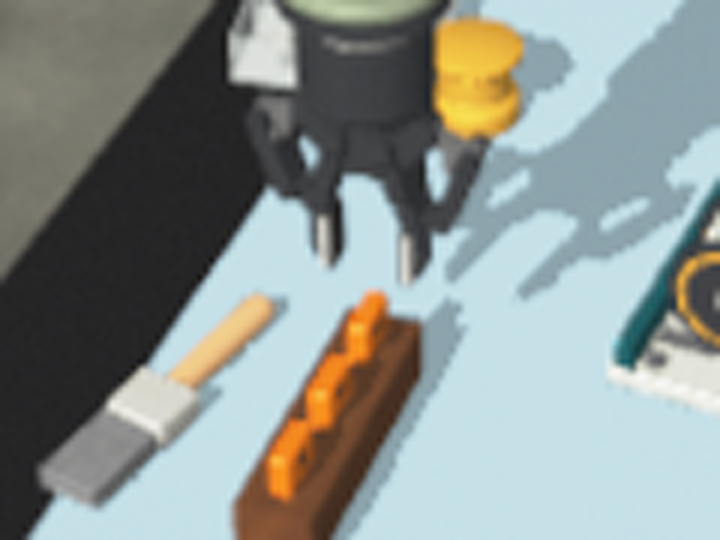

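The crop shows the open fingers, tips near (365,275), straddling the farthest orange handle at (368,320), with clearance on both sides. I'll descend and grip it.

Request:
servo_tool --pt "4 0.2 0.15 3 0 0 -0.2" --pt "4 0.2 0.15 5 0 0 -0.2" --pt "4 0.2 0.15 5.6 0 0 -0.2" --pt "4 0.2 0.15 5.6 0 0 -0.2" --pt "1 0.2 0.15 5.6 0 0 -0.2" --pt "1 0.2 0.15 5.6 0 0 -0.2" --pt "1 0.2 0.15 5.6 0 0 -0.2" --pt "1 0.2 0.15 5.6 0 0 -0.2" --pt "1 0.2 0.15 5.6 0 0 -0.2" --pt "1 0.2 0.15 5.6 0 0 -0.2" --force 40

```text
clock: 3.5
position: [0.6995, -0.0328, 0.0472]
tool_rot: [3.14, 0.0, 1.591]
force: [-3.5, -0.4, 8.5]
grip_width: 0.0134
finger_force: 39.1
```

```bash
python3 - <<'E'
from h import *
st()
E
```

```text
t 3.50 pos [ 0.6995 -0.0328  0.0472] rpy [179.9   0.   91.2] F [-3.5 -0.4  8.5] w 0.0134 f 39.1 q [ 0.19  0.87 -0.39  1.49  0.4   0.86 -0.31]
```

Request:
servo_tool --pt "1 0 0 -2 0 0 0" --pt "1 0 0 -5 0 0 0" --pt "1 0 0 -9 0 0 0" --pt "1 0 0 -13 0 0 0" --pt "1 0 0 -17 0 0 0" --pt "1 0 0 -17 0 0 0" --pt "1 0 0 -17 0 0 0"

```text
clock: 4.2
position: [0.6991, -0.0328, 0.217]
tool_rot: [3.139, 0.0, 1.592]
force: [-0.5, 0.3, -1.3]
grip_width: 0.0133
finger_force: 39.4
```

```bash
python3 - <<'E'
from h import *
st();go([.5033,-.1596,.215],-3.95)
E
```

```text
t 4.20 pos [ 0.6991 -0.0328  0.217 ] rpy [179.9   0.   91.2] F [-0.5  0.3 -1.3] w 0.0133 f 39.4 q [ 0.22  0.69 -0.45  1.38  0.31  1.14 -0.24]
go [-12.27 -19.84   0.15] [ 0.1 -0.1 95.1] t 4.2
```

Request:
servo_tool --pt "1 -12.3 -19.8 0 0 0 95" --pt "1 -12.3 -19.8 0 0 0 95" --pt "1 -12.3 -19.8 0 0 0 95" --pt "1 -12.3 -19.8 0 0 0 95" --pt "1 -12.3 -19.8 0 0 0 95" --pt "1 -12.3 -19.8 0 0 0 95" --pt "1 -12.3 -19.8 0 0 0 95" --pt "1 -12.3 -19.8 0 0 0 95" --pt "1 -12.3 -19.8 0 0 0 95" --pt "1 -12.3 -19.8 0 0 0 95"

```text
clock: 5.2
position: [0.5027, -0.1598, 0.2146]
tool_rot: [-3.141, 0.001, 0.085]
force: [0.9, 0.0, -0.3]
grip_width: 0.0134
finger_force: 39.5
```

Request:
servo_tool --pt "1 0 0 0 0 0 0" --pt "1 0 0 0 0 0 0" --pt "1 0 0 0 0 0 0"

```text
clock: 5.5
position: [0.5032, -0.1598, 0.215]
tool_rot: [-3.141, 0.0, 0.096]
force: [0.0, 0.1, -0.4]
grip_width: 0.0133
finger_force: 39.5
```

```bash
python3 - <<'E'
from h import *
st();go([.5028,-.1596,.156],-3.95)
E
```

```text
t 5.50 pos [ 0.5032 -0.1598  0.215 ] rpy [-180.     0.     5.5] F [ 0.   0.1 -0.4] w 0.0133 f 39.5 q [ 0.29  0.39 -0.13  1.87  0.06  0.89 -1.34]
go [-0.03 -0.02  5.9 ] [-0.   0.   9.4] t 5.5
```

Request:
servo_tool --pt "1 0 0 0 0 0 5" --pt "1 0 0 1 0 0 9.4" --pt "1 0 0 3 0 0 9.4" --pt "1 0 0 5 0 0 9.4" --pt "1 0 0 5.9 0 0 9.4" --pt "1 0 0 5.9 0 0 9.4" --pt "1 0 0 5.9 0 0 9.4" --pt "1 0 0 5.9 0 0 9.4"

```text
clock: 6.3
position: [0.5038, -0.16, 0.1572]
tool_rot: [3.141, -0.001, -0.072]
force: [-1.2, 0.6, -0.9]
grip_width: 0.0132
finger_force: 39.5
```

```bash
python3 - <<'E'
from h import *
st();go([.5028,-.1596,.156],-3.95)
g=grab("side");u,v=proj(g,[.5028,-.16,.12])[0].astype(int); print(u,v)
a=g["frame"][v-35:v+35,u-45:u+45]
g=grab("top");u,v=proj(g,[.5028,-.16,.12])[0].astype(int)
b=g["frame"][v-35:v+35,u-45:u+45]
cv2.imwrite("pics/s2.png",cv2.resize(np.hstack([a,b]),None,fx=4.4,fy=6,interpolation=2))
E
```

```text
t 6.30 pos [ 0.5038 -0.16    0.1572] rpy [ 1.8e+02 -1.0e-01 -4.1e+00] F [-1.2  0.6 -0.9] w 0.0132 f 39.5 q [ 0.26  0.47 -0.09  1.92  0.06  0.75 -1.5 ]
go [-0.1  -0.03  0.12] [ 0.  -0.1 -0.2] t 6.3
301 156
```

View pics/s2.png

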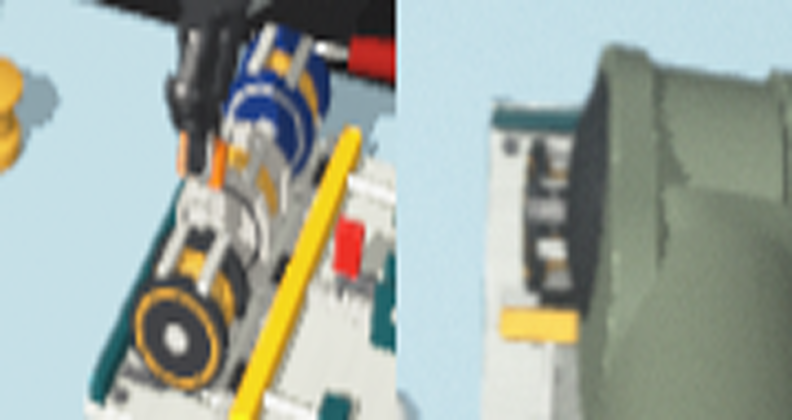

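The side crop shows the orange handle ends at (183,155) and (218,163), either side of the near finger, above the black reel. The top view is blocked by the arm. Next I'll compare the handle ends with their projection.

```bash
python3 - <<'E'
from meas import *
g=grab("side");h=hsv(g);o=bot.observe();p=o["position"];print(p)
m=(h[...,0]>3)&(h[...,0]<15)&(h[...,1]>140)&(h[...,2]>130);m[:125]=0;m[160:]=0;m[:,:270]=0;m[:,318:]=0
for c,s,_ in rect(m,3): print(c.round(1),s)
R=Ro.from_euler('z',-4,degrees=True)
for z in(-.0072,.0208):
  print(z,proj(g,p+R.apply([[x,y,z] for x in(-.018,.018) for y in(-.007,.007)])).round(1).tolist())
# pillars of black reel: predicted
c=np.array([.5028,-.146,.107]);print("pillars pred",proj(g,c+R.apply([[.016,0,0],[-.016,0,0]])).round(1).tolist())
print(h[138:178,288:312,2])
E
```

```text
[ 0.5036001  -0.15988062  0.15688321]
[305.8 146.9] [305 144   3   8  11]
[304.  149.5] [304 149   1   2   2]
-0.0072 [[307.2, 150.3], [305.8, 152.6], [297.3, 147.6], [295.8, 149.8]]
0.0208 [[307.9, 143.6], [306.5, 145.9], [297.8, 140.9], [296.4, 143.2]]
pillars pred [[295.4, 161.1], [304.1, 163.5]]
[[231 231 231 231 231 215 113  59  71  81  78  64  56  46  47  51  50  75
  107 118 175 191 155 139]
 [231 231 231 231 231 231 157  73  60  72  73  55  49  46  46  52  47  69
  115 146 193 159 138 136]
 [231 231 230 231 231 231 174  85  53  60  58  53  52  47  43  50  47  45
   98 171 204 157 143 132]
 [231 231 231 231 231 231 216 114  53  70  83  83  59  49  44  48  47  45
  124 194 218 171 171 168]
 [231 231 231 231 231 231 231 157  92  81  86  85  65  51  46  62  70  51
  149 212 195 212 220 220]
 [231 231 231 231 231 231 231 216 170 223 142  68  60  53  46  98 109  78
  148 197 156 218 226 225]
 [231 231 231 231 231 231 231 231 202 243 171  75  64  61  64 130 127 151
  170 174 150 215 222 222]
 [231 231 231 231 231 231 231 231 193 242 162  74  70  68  74 182 154 193
  222 181 227 230 
[... 2541 characters left out ...]
17 150 120  83  70  71  86  91 143 164 183 151  90  71  67  71 110
  165 211 194 103  68  63]
 [209 150  84  70  71  72  70  70  70  70  87 144 164 176 107  70  66  69
  128 171 178  97  57  57]
 [164  84  71  70  71  71  70  70  71  71  71  70 111 178 181 107  70  60
   76 164 170 100  55  88]
 [137  71  71  70  70  71  70  71  71  71  71  71  71 112 178 152  90  67
   57 132 154 142 114 145]
 [127  71  71  72  71  91 179 194 169  99  71  71  71  71 112 215 145  75
   58  83 146 159 148 167]
 [142  70  71  70  70 127 218 227 221 177  99  71  71  71  70 195 167  94
   63  59 149 155 163 171]
 [152  71  71  71  71 141 221 229 228 222 139  77  71  72  71 112 216 131
   69  53 148 148 166 166]]
```

Request:
servo_tool --pt "1 -0.08 -0.03 0.5 0 0 0" --pt "1 -0.08 -0.03 0.8 0 0 0" --pt "1 -0.08 -0.03 1.1 0 0 0" --pt "1 -0.08 -0.03 1.4 0 0 0" --pt "1 -0.08 -0.03 1.4 0 0 0"

```text
clock: 6.95
position: [0.5023, -0.1594, 0.1418]
tool_rot: [-3.141, 0.001, -0.072]
force: [0.0, -0.1, -0.8]
grip_width: 0.0132
finger_force: 39.5
```

Request:
servo_tool --pt "1 0 0 0.3 0 0 0" --pt "1 0 0 0.6 0 0 0" --pt "1 0 0 0.6 0 0 0"

```text
clock: 7.25
position: [0.5023, -0.1594, 0.1359]
tool_rot: [-3.141, 0.001, -0.072]
force: [0.4, -0.3, 0.3]
grip_width: 0.0132
finger_force: 39.5
```

Request:
servo_tool --pt "1 0 0 0.4 0 0 0" --pt "1 0 0 0.8 0 0 0" --pt "1 0 0 1.2 0 0 0" --pt "1 0 0 1.2 0 0 0"

```text
clock: 7.65
position: [0.5022, -0.1593, 0.1237]
tool_rot: [-3.141, 0.001, -0.072]
force: [-0.3, -0.1, -1.1]
grip_width: 0.013
finger_force: 39.5
```

Request:
servo_tool --pt "1 0 0 0.4 0 0 0" --pt "1 0 0 0.7 0 0 0" --pt "1 0 0 0.9 0 0 0" --pt "1 0 0 0.95 0 0 0" --pt "1 0 0 0.95 0 0 0"

```text
clock: 8.15
position: [0.5025, -0.1594, 0.1147]
tool_rot: [-3.142, 0.0, -0.072]
force: [-0.7, 0.1, -1.3]
grip_width: 0.013
finger_force: 39.5
```

Request:
servo_tool --pt "1 0 0 0.1 0 0 0" --pt "1 0 0 0.2 0 0 0" --pt "1 0 0 0.2 0 0 0"

```text
clock: 8.45
position: [0.5028, -0.1599, 0.114]
tool_rot: [3.141, -0.001, -0.073]
force: [-7.4, 0.2, 24.8]
grip_width: 0.0133
finger_force: 43.0
```

Request:
servo_tool --pt "1 0 0 -0.1 0 0 0" --pt "2.8 0 0 -0.1 0 0 0" --pt "2.8 0 0 -0.1 0 0 0" --pt "2.8 0 0 -0.1 0 0 0" --pt "2.8 0 0 -2 0 0 0" --pt "4 0 0 -6 0 0 0" --pt "4 0 0 -10.5 0 0 0" --pt "4 0 0 -10.5 0 0 0"

```text
clock: 9.25
position: [0.5048, -0.16, 0.2228]
tool_rot: [3.14, -0.007, -0.073]
force: [0.0, -0.5, 0.2]
grip_width: 0.0397
finger_force: 0.0
```

```bash
cat >> meas.py <<'E'
def handles(pr=True):
    g=grab("top");h=hsv(g)
    og=(h[...,0]<15)&(h[...,1]>130)&(h[...,2]>190); og[:,:200]=0;og[:,285:]=0;og[:130]=0;og[195:]=0
    og=np.where(og,1,0); r=[]
    for c,s,m in rect(og,3):
        if s[4]>15: r.append((plane(g,[c],.068)[0][:2],s[4]))
    r.sort(key=lambda a:a[0][1])
    for a in r: print("handle",a[0].round(4),a[1])
    d=r[-1][0]-r[0][0]; yaw=np.degrees(np.arctan2(-d[0],d[1])); print("rack yaw",yaw.round(2),"len",np.linalg.norm(d).round(4))
    return r,yaw,g
E
python3 - <<'E'
from meas import *
st();r,yaw,g=handles()
p=r[-1][0]; go([.55,-.06,.215],55)
go([p[0],p[1],.215],90+yaw)
g=grab("side");h=hsv(g)
m=(h[...,0]>3)&(h[...,0]<15)&(h[...,1]>140)&(h[...,2]>130);m[:125]=0;m[190:]=0;m[:,:270]=0;m[:,318:]=0
for c,s,_ in rect(m,2): print(c.round(1),s)
R=Ro.from_euler('z',-4,degrees=True)
print("pred home handle",proj(g,np.array([.5023,-.1596,.121])).round(1))
E
```

```text
t 9.25 pos [ 0.5048 -0.16    0.2228] rpy [179.9  -0.4  -4.2] F [ 0.  -0.5  0.2] w 0.0397 f 0.0 q [ 0.27  0.38 -0.09  1.86  0.04  0.89 -1.49]
handle [0.6963 0.0251] 41
handle [0.6954 0.0834] 35
rack yaw 0.85 len 0.0583
go [  3.89 -10.29   0.53] [  0.2  -0.2 -59.1] t 9.3
go [ 17.36 -25.64   0.58] [  0.2  -0.2 -95. ] t 9.3
[300.1 157.9] [298 156   5   5  13]
[305.5 158. ] [305 155   2   7   8]
pred home handle [[301.3 156.8]]
```

Request:
servo_tool --pt "4 17.7 -19.9 0 0 0 -95" --pt "4 17.7 -19.9 0 0 0 -95" --pt "4 17.7 -19.9 0 0 0 -95" --pt "4 17.7 -19.9 0 0 0 -95" --pt "4 17.7 -19.9 0 0 0 -95" --pt "4 17.7 -19.9 0 0 0 -95" --pt "4 17.7 -19.9 0 0 0 -95" --pt "4 17.7 -19.9 0 0 0 -95" --pt "4 17.7 -19.9 0 0 0 -95" --pt "4 17.7 -19.9 0 0 0 -95"

```text
clock: 10.35
position: [0.6929, 0.0264, 0.2158]
tool_rot: [-3.139, 0.0, 1.434]
force: [-0.4, -0.8, -0.1]
grip_width: 0.0398
finger_force: 0.0
```

Request:
servo_tool --pt "4 0 0 0 0 0 -7" --pt "4 0 0 0 0 0 -9" --pt "4 0 0 6 0 0 -9" --pt "4 0 0 10 0 0 -9" --pt "4 0 0 11 0 0 -9" --pt "4 0 0 11 0 0 -9"

```text
clock: 10.95
position: [0.6924, 0.0264, 0.1059]
tool_rot: [-3.138, -0.0, 1.585]
force: [-0.8, -0.0, 1.1]
grip_width: 0.0404
finger_force: 0.0
```

```bash
python3 - <<'E'
from h import *
st();go([.6970,.0251,.047],91)
E
```

```text
t 10.95 pos [0.6924 0.0264 0.1059] rpy [-179.8   -0.    90.8] F [-0.8 -0.   1.1] w 0.0404 f 0.0 q [ 0.15  0.8  -0.46  1.48  0.4   0.96 -0.4 ]
go [-0.14  0.48  5.89] [-0.2 -0.  -0.2] t 10.9
```

Request:
servo_tool --pt "4 -0.15 0.45 3 0 0 -0.2" --pt "4 -0.15 0.45 5 0 0 -0.2" --pt "4 -0.15 0.45 5.9 0 0 -0.2" --pt "4 -0.15 0.45 5.9 0 0 -0.2" --pt "1 -0.15 0.45 5.9 0 0 -0.2" --pt "1 -0.15 0.45 5.9 0 0 -0.2" --pt "1 -0.15 0.45 5.9 0 0 -0.2" --pt "1 -0.15 0.45 5.9 0 0 -0.2" --pt "1 -0.15 0.45 5.9 0 0 -0.2" --pt "1 -0.15 0.45 5.9 0 0 -0.2"

```text
clock: 11.95
position: [0.6987, 0.0249, 0.0507]
tool_rot: [3.14, -0.0, 1.588]
force: [-3.1, -0.5, 7.2]
grip_width: 0.0131
finger_force: 39.2
```

Request:
servo_tool --pt "1 0 0 -2 0 0 0" --pt "1 0 0 -5 0 0 0" --pt "1 0 0 -9 0 0 0" --pt "1 0 0 -13 0 0 0" --pt "1 0 0 -17 0 0 0" --pt "1 0 0 -17 0 0 0" --pt "1 0 0 -17 0 0 0"

```text
clock: 12.65
position: [0.6984, 0.0248, 0.2205]
tool_rot: [3.139, 0.0, 1.588]
force: [-0.4, -0.2, -1.8]
grip_width: 0.0129
finger_force: 39.4
```

```bash
python3 - <<'E'
from h import *
st();go([.4947,-.2694,.216],-4)
E
```

```text
t 12.65 pos [0.6984 0.0248 0.2205] rpy [179.9   0.   91. ] F [-0.4 -0.2 -1.8] w 0.0129 f 39.4 q [ 0.17  0.69 -0.49  1.38  0.34  1.16 -0.35]
go [-29.06 -20.87   0.4 ] [ 0.1 -0.1 95. ] t 12.7
```

Request:
servo_tool --pt "1 -29 -20.9 0 0 0 95" --pt "1 -29 -20.9 0 0 0 95" --pt "1 -29 -20.9 0 0 0 95" --pt "1 -29 -20.9 0 0 0 95" --pt "1 -29 -20.9 0 0 0 95" --pt "1 -29 -20.9 0 0 0 95" --pt "1 -29 -20.9 0 0 0 95" --pt "1 -29 -20.9 0 0 0 95" --pt "1 -29 -20.9 0 0 0 95" --pt "1 -29 -20.9 0 0 0 95"

```text
clock: 13.65
position: [0.4932, -0.2692, 0.2181]
tool_rot: [-3.141, 0.001, 0.081]
force: [-0.7, 0.8, -0.1]
grip_width: 0.0133
finger_force: 39.4
```

Request:
servo_tool --pt "1 0 0 0 0 0 7" --pt "1 0 0 0 0 0 9" --pt "1 0 0 2 0 0 9" --pt "1 0 0 4 0 0 9" --pt "1 0 0 5.4 0 0 9" --pt "1 0 0 5.4 0 0 9" --pt "1 0 0 5.4 0 0 9"

```text
clock: 14.35
position: [0.4939, -0.2687, 0.1647]
tool_rot: [-3.141, 0.001, -0.069]
force: [0.7, -0.7, 0.2]
grip_width: 0.0132
finger_force: 39.4
```

```bash
python3 - <<'E'
from h import *
st();go([.4947,-.2694,.159],-4)
E
```

```text
t 14.35 pos [ 0.4939 -0.2687  0.1647] rpy [-180.     0.    -3.9] F [ 0.7 -0.7  0.2] w 0.0132 f 39.4 q [ 0.46  0.51 -0.1   1.83  0.07  0.81 -1.31]
go [0.09 0.06 0.57] [-0.   0.   0.1] t 14.3
```

Request:
servo_tool --pt "1 0.1 0.05 0.5 0 0 0" --pt "1 0.1 0.05 1 0 0 0" --pt "1 0.1 0.05 1.4 0 0 0" --pt "1 0.1 0.05 1.8 0 0 0" --pt "1 0.1 0.05 1.8 0 0 0"

```text
clock: 14.85
position: [0.4948, -0.2692, 0.1462]
tool_rot: [-3.141, 0.001, -0.069]
force: [0.5, -0.6, -0.5]
grip_width: 0.0131
finger_force: 39.4
```

Request:
servo_tool --pt "1 0 0 0.4 0 0 0" --pt "1 0 0 0.8 0 0 0" --pt "1 0 0 0.8 0 0 0"

```text
clock: 15.15
position: [0.4948, -0.2693, 0.1382]
tool_rot: [-3.141, 0.001, -0.069]
force: [-0.4, 0.2, -0.7]
grip_width: 0.0131
finger_force: 39.4
```

Request:
servo_tool --pt "1 0 0 0.4 0 0 0" --pt "1 0 0 0.8 0 0 0" --pt "1 0 0 1.2 0 0 0" --pt "1 0 0 1.6 0 0 0" --pt "1 0 0 1.9 0 0 0" --pt "1 0 0 1.9 0 0 0"

```text
clock: 15.75
position: [0.4948, -0.2693, 0.1193]
tool_rot: [-3.141, 0.001, -0.069]
force: [-0.6, -0.1, 0.0]
grip_width: 0.013
finger_force: 39.4
```

Request:
servo_tool --pt "1 0 0 0.15 0 0 0" --pt "1 0 0 0.3 0 0 0" --pt "1 0 0 0.3 0 0 0"

```text
clock: 16.05
position: [0.4952, -0.2698, 0.1175]
tool_rot: [3.141, -0.001, -0.069]
force: [-2.3, 0.2, 11.3]
grip_width: 0.0134
finger_force: 40.9
```

Request:
servo_tool --pt "1 0 0 0.1 0 0 0" --pt "1 0 0 0 0 0 0" --pt "2.8 0 0 0 0 0 0" --pt "2.8 0 0 0 0 0 0" --pt "2.8 0 0 0 0 0 0" --pt "2.8 0 0 -2 0 0 0" --pt "4 0 0 -6 0 0 0" --pt "4 0 0 -10.5 0 0 0" --pt "4 0 0 -10.5 0 0 0"

```text
clock: 16.95
position: [0.4971, -0.2704, 0.227]
tool_rot: [3.139, -0.007, -0.069]
force: [0.3, 0.1, -0.9]
grip_width: 0.0396
finger_force: 0.0
```

```bash
python3 - <<'E'
from meas import *
st()
try: r,yaw,g=handles()
except Exception as e: print(e)
g=grab("top");h=hsv(g)
og=(h[...,0]<15)&(h[...,1]>130)&(h[...,2]>190); og[:,:200]=0;og[:,285:]=0;og[:130]=0;og[195:]=0
for c,s,m in rect(og.astype(int),2): print(c,s[4],plane(g,[c],.068))
br=(h[...,0]<16)&(h[...,1]>80)&(h[...,2]<120);br[:135]=0;br[190:]=0;br[:,:200]=0;br[:,285:]=0
for c,s,m in rect(br,1): print("brown",c,s,dirn(m,g,.04))
go([.6954,.0834,.215],91)
E
```

```text
t 16.95 pos [ 0.4971 -0.2704  0.227 ] rpy [179.9  -0.4  -4. ] F [ 0.3  0.1 -0.9] w 0.0396 f 0.0 q [ 0.47  0.43 -0.1   1.77  0.05  0.94 -1.29]
handle [0.6955 0.0824] 33
rack yaw -0.0 len 0.0
[223.18181818 158.18181818] 33 [[0.69547638 0.08241313 0.068     ]]
brown [249.10946746 158.4556213 ] [228 153  39  13 338] (array([ 0.6965154 , -0.00279685]), np.float64(-2.50928703099277), np.float64(0.12780213141178795), 338)
go [ 17.53 -36.58   0.75] [  0.1  -0.  -94.9] t 17.1
```

Request:
servo_tool --pt "4 17.5 -36.6 0 0 0 -95" --pt "4 17.5 -36.6 0 0 0 -95" --pt "4 17.5 -36.6 0 0 0 -95" --pt "4 17.5 -36.6 0 0 0 -95" --pt "4 17.5 -36.6 0 0 0 -95" --pt "4 17.5 -36.6 0 0 0 -95" --pt "4 17.5 -36.6 0 0 0 -95" --pt "4 17.5 -36.6 0 0 0 -95" --pt "4 17.5 -36.6 0 0 0 -95" --pt "4 17.5 -36.6 0 0 0 -95"

```text
clock: 18.05
position: [0.6944, 0.0865, 0.2193]
tool_rot: [-3.138, -0.001, 1.441]
force: [-0.2, -0.5, 0.5]
grip_width: 0.0398
finger_force: 0.0
```

Request:
servo_tool --pt "4 0 0 0 0 0 -7" --pt "4 0 0 0 0 0 -9" --pt "4 0 0 6 0 0 -9" --pt "4 0 0 10 0 0 -9" --pt "4 0 0 11 0 0 -9" --pt "4 0 0 11 0 0 -9"

```text
clock: 18.65
position: [0.6937, 0.0838, 0.11]
tool_rot: [-3.138, -0.0, 1.589]
force: [-0.6, 0.1, 0.5]
grip_width: 0.04
finger_force: 0.0
```

```bash
python3 - <<'E'
from h import *
st();go([.6970,.083,.047],91)
E
```

```text
t 18.65 pos [0.6937 0.0838 0.11  ] rpy [-179.8   -0.    91. ] F [-0.6  0.1  0.5] w 0.0400 f 0.0 q [ 0.08  0.81 -0.48  1.46  0.42  0.98 -0.49]
go [-0.09  0.35  6.29] [-0.2 -0.   0. ] t 18.6
```

Request:
servo_tool --pt "4 -0.05 0.35 3 0 0 0" --pt "4 -0.05 0.35 5 0 0 0" --pt "4 -0.05 0.35 6.3 0 0 0" --pt "4 -0.05 0.35 6.3 0 0 0" --pt "1 -0.05 0.35 6.3 0 0 0" --pt "1 -0.05 0.35 6.3 0 0 0" --pt "1 -0.05 0.35 6.3 0 0 0" --pt "1 -0.05 0.35 6.3 0 0 0" --pt "1 -0.05 0.35 6.3 0 0 0" --pt "1 -0.05 0.35 6.3 0 0 0"

```text
clock: 19.65
position: [0.699, 0.0835, 0.0503]
tool_rot: [3.14, -0.0, 1.588]
force: [-3.0, -0.3, 8.4]
grip_width: 0.0128
finger_force: 43.4
```

Request:
servo_tool --pt "1 0 0 -2 0 0 0" --pt "1 0 0 -5 0 0 0" --pt "1 0 0 -9 0 0 0" --pt "1 0 0 -13 0 0 0" --pt "1 0 0 -17 0 0 0" --pt "1 0 0 -17 0 0 0" --pt "1 0 0 -17 0 0 0"

```text
clock: 20.35
position: [0.6987, 0.0833, 0.2202]
tool_rot: [3.139, -0.0, 1.588]
force: [-1.1, 0.2, -1.5]
grip_width: 0.013
finger_force: 42.2
```

```bash
python3 - <<'E'
from h import *
st();go([.4871,-.3790,.217],-4)
E
```

```text
t 20.35 pos [0.6987 0.0833 0.2202] rpy [179.9  -0.   91. ] F [-1.1  0.2 -1.5] w 0.0130 f 42.2 q [ 0.1   0.7  -0.52  1.36  0.36  1.17 -0.44]
go [-45.86 -21.96   0.27] [ 0.1 -0.1 95. ] t 20.4
```

Request:
servo_tool --pt "1 -45.9 -22 0 0 0 95" --pt "1 -45.9 -22 0 0 0 95" --pt "1 -45.9 -22 0 0 0 95" --pt "1 -45.9 -22 0 0 0 95" --pt "1 -45.9 -22 0 0 0 95" --pt "1 -45.9 -22 0 0 0 95" --pt "1 -45.9 -22 0 0 0 95" --pt "1 -45.9 -22 0 0 0 95" --pt "1 -45.9 -22 0 0 0 95" --pt "1 -45.9 -22 0 0 0 95"

```text
clock: 21.35
position: [0.4885, -0.3728, 0.218]
tool_rot: [-3.141, 0.001, 0.082]
force: [1.9, 0.0, -1.0]
grip_width: 0.0133
finger_force: 42.2
```

```bash
python3 - <<'E'
from h import *
st();go([.4871,-.3790,.217],-4)
E
```

```text
t 21.35 pos [ 0.4885 -0.3728  0.218 ] rpy [-1.8e+02  1.0e-01  4.7e+00] F [ 1.9  0.  -1. ] w 0.0133 f 42.2 q [ 0.65  0.52 -0.13  1.64  0.08  0.99 -1.  ]
go [-0.19  0.6   0.1 ] [-0.   0.1  8.7] t 21.4
```

Request:
servo_tool --pt "1 -0.15 0.3 0 0 0 7" --pt "1 -0.15 0.3 0 0 0 8.7" --pt "1 -0.15 0.3 2 0 0 8.7" --pt "1 -0.15 0.3 4 0 0 8.7" --pt "1 -0.15 0.3 5.4 0 0 8.7" --pt "1 -0.15 0.3 5.4 0 0 8.7" --pt "1 -0.15 0.3 5.4 0 0 8.7"

```text
clock: 22.05
position: [0.4892, -0.3739, 0.165]
tool_rot: [-3.141, 0.0, -0.062]
force: [-0.2, 0.5, -0.0]
grip_width: 0.0132
finger_force: 42.2
```

```bash
python3 - <<'E'
from h import *
st();go([.4872,-.3790,.159],-4)
E
```

```text
t 22.05 pos [ 0.4892 -0.3739  0.165 ] rpy [-180.     0.    -3.6] F [-0.2  0.5 -0. ] w 0.0132 f 42.2 q [ 0.62  0.58 -0.1   1.68  0.07  0.88 -1.14]
go [-0.17  0.52  0.6 ] [-0.   0.   0.4] t 22.1
```

Request:
servo_tool --pt "1 -0.2 0.5 0 0 0 0.4" --pt "1 -0.2 0.5 0.5 0 0 0.4" --pt "1 -0.2 0.5 0.6 0 0 0.4" --pt "1 -0.2 0.5 0.6 0 0 0.4"

```text
clock: 22.45
position: [0.4865, -0.3792, 0.1587]
tool_rot: [-3.141, 0.0, -0.071]
force: [0.6, 0.1, -1.4]
grip_width: 0.013
finger_force: 42.2
```

```bash
python3 - <<'E'
from h import *
st();go([.4872,-.3790,.159],-4)
E
```

```text
t 22.45 pos [ 0.4865 -0.3792  0.1587] rpy [-180.    0.   -4.] F [ 0.6  0.1 -1.4] w 0.0130 f 42.2 q [ 0.63  0.59 -0.09  1.69  0.07  0.87 -1.13]
go [ 0.07 -0.03 -0.03] [-0.  0. -0.] t 22.4
```

Request:
servo_tool --pt "1 0.07 -0.02 0.4 0 0 0" --pt "1 0.07 -0.02 0.8 0 0 0" --pt "1 0.07 -0.02 1.2 0 0 0" --pt "1 0.07 -0.02 1.2 0 0 0"

```text
clock: 22.85
position: [0.487, -0.3789, 0.146]
tool_rot: [-3.141, 0.001, -0.07]
force: [0.1, -0.1, -1.5]
grip_width: 0.0131
finger_force: 42.2
```

Request:
servo_tool --pt "1 0 0 0.4 0 0 0" --pt "1 0 0 0.8 0 0 0" --pt "1 0 0 0.8 0 0 0"

```text
clock: 23.15
position: [0.487, -0.379, 0.1382]
tool_rot: [-3.141, 0.001, -0.071]
force: [-1.0, -0.1, -0.8]
grip_width: 0.0132
finger_force: 42.2
```

Request:
servo_tool --pt "1 0 0 0.4 0 0 0" --pt "1 0 0 0.8 0 0 0" --pt "1 0 0 1.2 0 0 0" --pt "1 0 0 1.6 0 0 0" --pt "1 0 0 1.9 0 0 0" --pt "1 0 0 1.9 0 0 0"

```text
clock: 23.75
position: [0.4871, -0.379, 0.1192]
tool_rot: [-3.141, 0.001, -0.071]
force: [-0.1, 0.2, -1.4]
grip_width: 0.0132
finger_force: 42.2
```

Request:
servo_tool --pt "1 0 0 0.15 0 0 0" --pt "1 0 0 0.3 0 0 0" --pt "1 0 0 0.4 0 0 0" --pt "1 0 0 0.4 0 0 0"

```text
clock: 24.15
position: [0.4875, -0.3799, 0.117]
tool_rot: [3.14, -0.001, -0.071]
force: [-4.4, 0.1, 15.8]
grip_width: 0.013
finger_force: 44.2
```

Request:
servo_tool --pt "1 0 0 0 0 0 0" --pt "2.8 0 0 -0.1 0 0 0" --pt "2.8 0 0 -0.1 0 0 0" --pt "2.8 0 0 -0.1 0 0 0" --pt "2.8 0 0 -2 0 0 0" --pt "4 0 0 -6 0 0 0" --pt "4 -4 0 -10 0 0 0" --pt "4 -8 0 -10 0 0 0" --pt "4 -8 0 -10 0 0 0"

```text
clock: 25.05
position: [0.4029, -0.3744, 0.2172]
tool_rot: [3.14, 0.001, -0.074]
force: [1.0, -0.4, -0.8]
grip_width: 0.0401
finger_force: 0.0
```

```bash
python3 - <<'E'
from meas import *
st();go([.397,-.2479,.13],-4)
g=grab("side");R=Ro.from_euler('z',-4,degrees=True)
for c in([.5028,-.146],[.4957,-.2549],[.4880,-.3645]):
    q=np.array([*c,.107])+R.apply([[x,-.0145,.028] for x in(-.018,.018)]); print(proj(g,q).round(1).tolist())
cv2.imwrite("pics/s3.png",cv2.resize(g["frame"][110:200,260:365],None,fx=6.6,fy=6.6,interpolation=2))
E
```

```text
t 25.05 pos [ 0.4029 -0.3744  0.2172] rpy [179.9   0.   -4.3] F [ 1.  -0.4 -0.8] w 0.0401 f 0.0 q [ 0.71  0.42 -0.1   1.81  0.05  0.91 -1.05]
go [ -1.52 -12.58   8.7 ] [ 0.1  0.  -0.3] t 25.1
[[306.7, 154.9], [296.8, 152.1]]
[[316.8, 137.7], [307.3, 135.2]]
[[326.2, 122.0], [317.0, 119.7]]
```

View pics/s3.png

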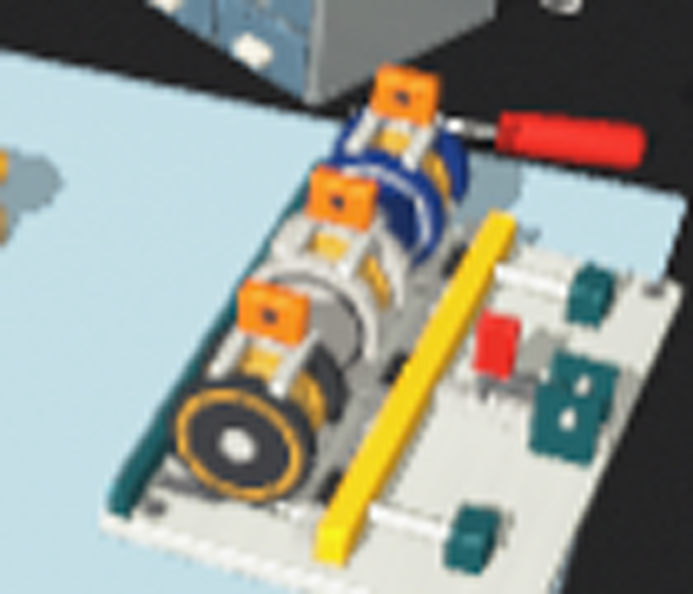

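All three orange handles sit level on the pillars, at crop (405,95), (340,200) and (275,312). The red tab is at (497,345) and the bar is still clamped. I'll move to the pawl next.

Request:
servo_tool --pt "4 -1.5 -5 0 0 0 -0.3" --pt "4 -1.5 -9 0 0 0 -0.3" --pt "4 -1.5 -12.6 1 0 0 -0.3" --pt "4 -1.5 -12.6 5 0 0 -0.3" --pt "4 -1.5 -12.6 8.7 0 0 -0.3" --pt "4 -1.5 -12.6 8.7 0 0 -0.3" --pt "4 -1.5 -12.6 8.7 0 0 -0.3"

```text
clock: 25.8
position: [0.4018, -0.2466, 0.1291]
tool_rot: [-3.141, 0.001, -0.065]
force: [0.2, 0.0, 0.3]
grip_width: 0.0398
finger_force: 0.0
```

```bash
python3 - <<'E'
from h import *
st();go([.397,-.2479,.056],-4)
E
```

```text
t 25.80 pos [ 0.4018 -0.2466  0.1291] rpy [-1.8e+02  1.0e-01 -3.7e+00] F [0.2 0.  0.3] w 0.0398 f 0.0 q [ 0.53  0.44 -0.13  2.08  0.1   0.63 -1.3 ]
go [-0.46  0.17  7.31] [-0.   0.1  0.3] t 25.8
```

Request:
servo_tool --pt "4 -0.45 0.15 3 0 0 0.3" --pt "4 -0.45 0.15 5.5 0 0 0.3" --pt "4 -0.45 0.15 7.3 0 0 0.3" --pt "4 -0.45 0.15 7.3 0 0 0.3" --pt "4 -0.45 0.15 7.3 0 0 0.3"

```text
clock: 26.3
position: [0.3977, -0.2484, 0.0572]
tool_rot: [3.141, -0.001, -0.071]
force: [0.3, -0.5, -0.0]
grip_width: 0.0398
finger_force: 0.0
```

Request:
servo_tool --pt "0.8 0 0 0 0 0 0" --pt "0.8 0 0 0 0 0 0" --pt "0.8 0 0 0 0 0 0" --pt "0.8 0 0 0 0 0 0" --pt "0.8 0 0 0 0 0 0" --force 40

```text
clock: 26.8
position: [0.3976, -0.2483, 0.0568]
tool_rot: [3.141, -0.002, -0.071]
force: [-0.1, 1.4, 13.1]
grip_width: 0.0116
finger_force: 44.6
```

```bash
python3 - <<'E'
from h import *
st()
E
```

```text
t 26.80 pos [ 0.3976 -0.2483  0.0568] rpy [ 1.8e+02 -1.0e-01 -4.0e+00] F [-0.1  1.4 13.1] w 0.0116 f 44.6 q [ 0.51  0.57 -0.1   2.13  0.13  0.45 -1.34]
```

Request:
servo_tool --pt "0.8 -0.1 0 -0.2 0 1 0" --pt "0.8 -0.2 0 -0.4 0 2.5 0" --pt "0.8 -0.45 0 -0.8 0 5 0" --pt "0.8 -0.7 0 -1.2 0 7.5 0" --pt "0.8 -1.05 0 -1.5 0 10 0" --pt "0.8 -1.05 0 -1.5 0 10 0" --pt "0.8 -1.05 0 -1.5 0 10 0" --pt "0.8 -1.05 0 -1.5 0 10 0" --pt "0.8 -1.05 0 -1.5 0 10 0" --pt "0.8 -1.05 0 -1.5 0 10 0"

```text
clock: 27.8
position: [0.3873, -0.2476, 0.0715]
tool_rot: [3.141, -0.177, -0.07]
force: [4.2, -0.5, 7.6]
grip_width: 0.0109
finger_force: 43.2
```

```bash
python3 - <<'E'
from meas import *
st();g=grab("side");h=hsv(g)
m=yellow(h);m[:,:290]=0
for c,s,mm in rect(m,1): print(c,s,dirn(mm,g,.038))
E
```

```text
t 27.80 pos [ 0.3873 -0.2476  0.0715] rpy [179.9 -10.1  -4. ] F [ 4.2 -0.5  7.6] w 0.0109 f 43.2 q [ 0.65  0.5  -0.19  2.26  0.1   0.23 -1.26]
[324.46445498 177.57819905] [315 150  22  47 211] (array([ 0.41612745, -0.18051141]), np.float64(-2.506894942382378), np.float64(0.2777370263927702), 211)
```

Request:
servo_tool --pt "0.8 0 0 0 0 0 0" --pt "0.8 0 0 0 0 0 0" --pt "0.8 0 0 0 0 0 0" --pt "4 0 0 0 0 0 0" --pt "4 0 0 0 0 0 0" --pt "4 0 0 -1 0 0 0" --pt "4 0 0 -4 0 0 0" --pt "6 0 0 -8 0 0 0" --pt "8.5 0 0 -13 0 -5 0" --pt "8.5 0 0 -15 0 -10 0"

```text
clock: 28.85
position: [0.3588, -0.246, 0.2225]
tool_rot: [3.14, 0.001, -0.073]
force: [0.4, 0.4, -1.8]
grip_width: 0.0816
finger_force: 0.0
```

Request:
servo_tool --pt "8.5 -2 -8 0 0 0 0" --pt "8.5 -2 -17 0 0 0 0" --pt "8.5 -2 -26 0 0 0 0" --pt "8.5 -2 -28 0 0 0 0" --pt "8.5 -2 -28 0 0 0 0" --pt "8.5 -2 -28 0 0 0 0" --pt "8.5 -2 -28 0 0 0 0"

```text
clock: 29.55
position: [0.3599, 0.0387, 0.2192]
tool_rot: [-3.141, -0.001, -0.065]
force: [0.4, -0.5, 1.0]
grip_width: 0.0854
finger_force: 0.0
```

```bash
python3 - <<'E'
from meas import *
st()
g=grab("side");h=hsv(g)
m=yellow(h);m[:,:290]=0
for c,s,mm in rect(m,1): print(c,s,dirn(mm,g,.038))
g=grab("top");h=hsv(g)
yb=(h[...,0]>17)&(h[...,0]<30)&(h[...,1]>150)&(h[...,2]>190)
for c,s,m in rect(yb,1): print("yellow",c,s,dirn(m,g,.038))
cv2.imwrite("pics/t4.png",cv2.resize(g["frame"][130:280,90:390],None,fx=2.6,fy=3.5,interpolation=2))
E
```

```text
t 29.55 pos [0.3599 0.0387 0.2192] rpy [-180.    -0.    -3.7] F [ 0.4 -0.5  1. ] w 0.0854 f 0.0 q [ 0.2   0.14 -0.51  2.23  0.1   0.79 -2.01]
[318.95402299 188.08045977] [315 179   9  18  87] (array([ 0.42060789, -0.11781935]), np.float64(0.06888042767214707), np.float64(0.0956249441199023), 87)
yellow [324.88268156 241.03910615] [281 238  89   7 358] (array([ 0.41307412, -0.24848736]), np.float64(-4.035181505482107), np.float64(0.2983294418735155), 358)
```

View pics/t4.png

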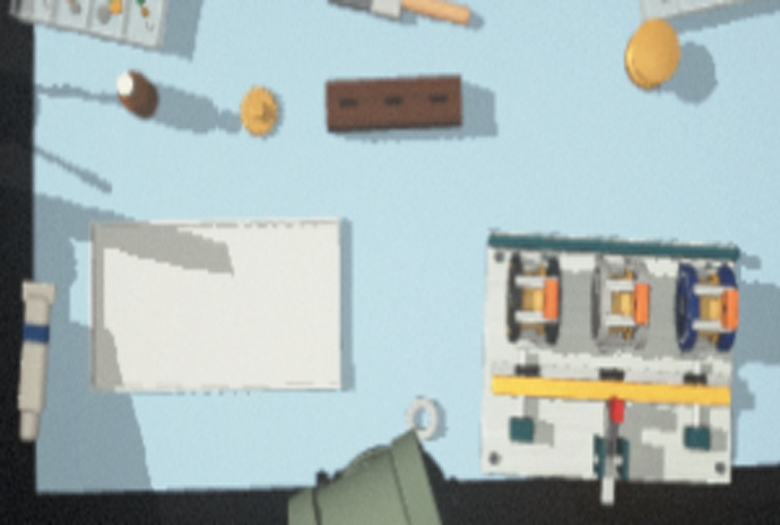

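The crop shows the bar slid back (row 390, about 23 mm nearer the robot), the pawl lying back, all blades in place, the rack empty, and a free tray spanning crop (92,220) to (340,388). The last joint would near its limit at the tray, so I'll flip the tool half a turn before gripping the reels.

Request:
servo_tool --pt "8.5 9.6 8.4 -1 0 0 -85" --pt "8.5 9.6 8.4 -1 0 0 -85" --pt "8.5 9.6 8.4 -1 0 0 -85" --pt "8.5 9.6 8.4 -1 0 0 -85" --pt "8.5 9.6 8.4 -1 0 0 -85" --pt "8.5 9.6 8.4 -1 0 0 -85" --pt "8.5 9.6 8.4 -1 0 0 -85" --pt "8.5 9.6 8.4 -1 0 0 -85" --pt "8.5 9.6 8.4 -1 0 0 -85" --pt "8.5 9.6 8.4 -1 0 0 -85"

```text
clock: 30.65
position: [0.4493, -0.0569, 0.2287]
tool_rot: [-3.141, 0.001, 1.408]
force: [0.8, 0.0, -0.3]
grip_width: 0.0852
finger_force: 0.0
```

```bash
python3 - <<'E'
from meas import *
st();go([.5034,-.1452,.22],176)
g=grab("top")
X=plane(g,[(125.4,192.9),(220.8,192.3),(220.8,240.9),(125.4,241.4)],.014);print(X.round(4).tolist(),X.mean(0).round(4))
E
```

```text
t 30.65 pos [ 0.4493 -0.0569  0.2287] rpy [-1.80e+02  1.00e-01  8.07e+01] F [ 0.8  0.  -0.3] w 0.0852 f 0.0 q [ 0.56  0.31 -0.68  2.01  0.25  0.9  -0.42]
go [-7.84  6.77  0.87] [ -0.1   0.  -95.3] t 30.6
[[0.594, 0.424, 0.014], [0.5872, 0.0962, 0.014], [0.4229, 0.1002, 0.014], [0.4285, 0.4261, 0.014]] [0.5081 0.2616 0.014 ]
```

Request:
servo_tool --pt "8.5 -7.8 6.8 0.9 0 0 -95" --pt "8.5 -7.8 6.8 0.9 0 0 -95" --pt "8.5 -7.8 6.8 0.9 0 0 -95" --pt "8.5 -7.8 6.8 0.9 0 0 -95" --pt "8.5 -7.8 6.8 0.9 0 0 -95" --pt "8.5 -7.8 6.8 0.9 0 0 -95" --pt "8.5 -7.8 6.8 0.9 0 0 -95" --pt "8.5 -7.8 6.8 0.9 0 0 -95" --pt "8.5 -7.8 6.8 0.9 0 0 -95" --pt "8.5 -7.8 6.8 0.9 0 0 -95"

```text
clock: 31.7
position: [0.5032, -0.1449, 0.2195]
tool_rot: [-3.14, -0.001, 2.905]
force: [-0.3, 0.6, -0.9]
grip_width: 0.085
finger_force: 0.0
```

Request:
servo_tool --pt "8.5 0 0 0 0 0 -7" --pt "8.5 0 0 0 0 0 -9.4" --pt "8.5 0 0 0 0 0 -9.4" --pt "8.5 0 0 0 0 0 -9.4"

```text
clock: 32.1
position: [0.5036, -0.1443, 0.2195]
tool_rot: [-3.141, -0.001, 3.064]
force: [0.3, 0.1, 0.4]
grip_width: 0.085
finger_force: 0.0
```

```bash
python3 - <<'E'
from meas import *
st();go([.5034,-.1452,.068],176)
E
```

```text
t 32.10 pos [ 0.5036 -0.1443  0.2195] rpy [-180.    -0.   175.5] F [0.3 0.1 0.4] w 0.0850 f 0.0 q [ 0.89  0.55 -1.01  1.84  0.53  1.05  1.17]
go [ 0.   -0.08 15.15] [-0.  -0.  -0.5] t 32.1
```

Request:
servo_tool --pt "8.5 0 -0.08 4 0 0 -0.5" --pt "8.5 0 -0.08 8 0 0 -0.5" --pt "8.5 0 -0.08 11 0 0 -0.5" --pt "8.5 0 -0.08 13.5 0 0 -0.5" --pt "8.5 0 -0.08 15 0 0 -0.5" --pt "8.5 0 -0.08 15.1 0 0 -0.5" --pt "8.5 0 -0.08 15.1 0 0 -0.5"

```text
clock: 32.8
position: [0.5043, -0.1443, 0.0692]
tool_rot: [-3.141, 0.0, 3.076]
force: [0.3, 0.3, 0.1]
grip_width: 0.0852
finger_force: 0.0
```

```bash
python3 - <<'E'
from meas import *
st();go([.5034,-.1452,.068],176)
E
```

```text
t 32.80 pos [ 0.5043 -0.1443  0.0692] rpy [-180.     0.   176.2] F [0.3 0.3 0.1] w 0.0852 f 0.0 q [ 0.76  0.74 -0.83  1.96  0.78  0.8   0.98]
go [ 0.09 -0.1   0.12] [-0.   0.   0.2] t 32.8
```

Request:
servo_tool --pt "8.5 0.05 -0.1 0.1 0 0 0" --pt "6.5 0.05 -0.1 0.1 0 0 0" --pt "5.6 0.05 -0.1 0.1 0 0 0" --pt "5.6 0.05 -0.1 0.1 0 0 0" --pt "5.6 0.05 -0.1 0.1 0 0 0" --pt "5.6 0.05 -0.1 0.1 0 0 0" --pt "5.6 0.05 -0.1 0.1 0 0 0" --force 50

```text
clock: 33.5
position: [0.5037, -0.1456, 0.0683]
tool_rot: [-3.141, 0.001, 3.076]
force: [-3.5, -0.8, 10.3]
grip_width: 0.0592
finger_force: 52.1
```

```bash
python3 - <<'E'
from meas import *
st()
E
```

```text
t 33.50 pos [ 0.5037 -0.1456  0.0683] rpy [-180.     0.   176.3] F [-3.5 -0.8 10.3] w 0.0592 f 52.1 q [ 0.76  0.75 -0.83  1.96  0.78  0.79  0.98]
```

Request:
servo_tool --pt "5.6 0 0 -0.4 0 0 0" --pt "5.6 0 0 -0.9 0 0 0" --pt "5.6 0 0 -1.5 0 0 0" --pt "5.6 0 0 -1.5 0 0 0"

```text
clock: 33.9
position: [0.5038, -0.1453, 0.0834]
tool_rot: [-3.141, 0.001, 3.077]
force: [-0.4, 0.3, -3.8]
grip_width: 0.0594
finger_force: 55.3
```

Request:
servo_tool --pt "5.6 0 0 -1 0 0 0" --pt "5.6 0 0 -2.5 0 0 0" --pt "5.6 0 0 -4.5 0 0 0" --pt "5.6 0 0 -6.5 0 0 0" --pt "5.6 0 0 -8.5 0 0 0" --pt "5.6 0 0 -9.5 0 0 0" --pt "5.6 0 0 -9.5 0 0 0"

```text
clock: 34.6
position: [0.504, -0.1454, 0.179]
tool_rot: [-3.141, 0.002, 3.076]
force: [1.0, -0.2, -4.9]
grip_width: 0.0592
finger_force: 55.5
```

```bash
python3 - <<'E'
from meas import *
st();go([.510,.3616,.18],179)
g=grab("side"); cv2.imwrite("pics/s5.png",cv2.resize(g["frame"][90:210,240:380],None,fx=5,fy=5,interpolation=2))
E
```

```text
t 34.60 pos [ 0.504  -0.1454  0.179 ] rpy [-1.800e+02  1.000e-01  1.763e+02] F [ 1.  -0.2 -4.9] w 0.0592 f 55.5 q [ 0.86  0.6  -0.97  1.88  0.59  0.98  1.13]
go [ 2.7  50.63 -0.15] [-0.   0.1 -2.7] t 34.6
```

View pics/s5.png

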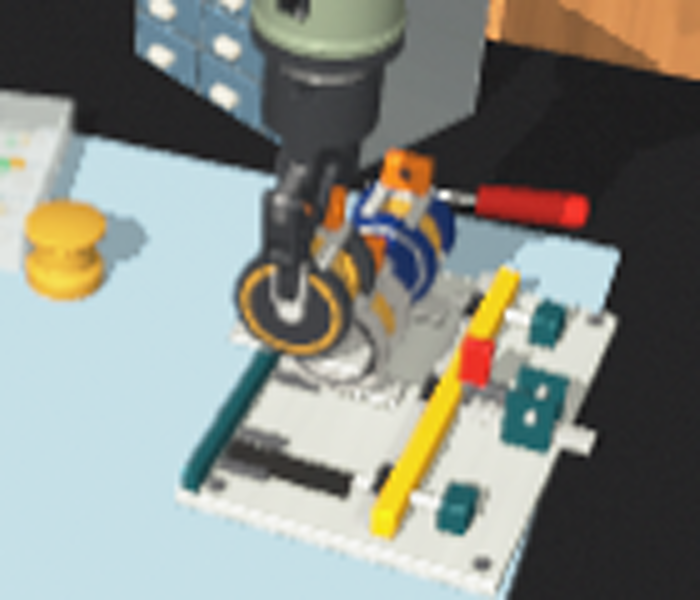

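The black reel hangs upright in the fingers at (290,300) with its blade in, and the other two stay clamped in their row. I'll carry it to the tray.

Request:
servo_tool --pt "5.6 0 1.5 0 0 0 0" --pt "5.6 0 4 0 0 0 0" --pt "5.6 0 7.5 0 0 0 0" --pt "5.6 0.5 11 0 0 0 -1" --pt "5.6 1 14.5 0 0 0 -1" --pt "5.6 1 18 0 0 0 -1" --pt "5.6 1 21.5 0 0 0 -2" --pt "5.6 1 25 0 0 0 -2" --pt "5.6 1.5 28.5 0 0 0 -2.7" --pt "5.6 1.5 32 0 0 0 -2.7"

```text
clock: 35.65
position: [0.508, 0.177, 0.1766]
tool_rot: [-3.141, -0.002, 3.125]
force: [1.1, -0.7, -3.9]
grip_width: 0.0598
finger_force: 55.4
```

Request:
servo_tool --pt "5.6 0.5 3.5 0 0 0 0" --pt "5.6 0.5 7 0 0 0 0" --pt "5.6 0.5 10.5 0 0 0 0" --pt "5.6 0.5 14 0 0 0 0" --pt "5.6 0.5 16.5 0 0 0 0" --pt "5.6 0.5 18 0 0 0 0" --pt "5.6 0.5 18 0 0 0 0" --pt "5.6 0.5 18 0 0 0 0"

```text
clock: 36.45
position: [0.5071, 0.3546, 0.1768]
tool_rot: [-3.141, -0.001, 3.124]
force: [-0.1, 0.1, -4.1]
grip_width: 0.059
finger_force: 55.5
```

```bash
python3 - <<'E'
from meas import *
st();go([.510,.3616,.06],179)
E
```

```text
t 36.45 pos [0.5071 0.3546 0.1768] rpy [-179.9   -0.   179. ] F [-0.1  0.1 -4.1] w 0.0590 f 55.5 q [-0.12  0.73 -0.92  1.64  0.64  1.1   0.33]
go [-0.29  0.72 11.68] [-0.1 -0.  -0. ] t 36.5
```

Request:
servo_tool --pt "5.6 -0.3 0.7 2 0 0 0" --pt "5.6 -0.3 0.7 4 0 0 0" --pt "5.6 -0.3 0.7 6 0 0 0" --pt "5.6 -0.3 0.7 7.5 0 0 0" --pt "5.6 -0.3 0.7 8.5 0 0 0" --pt "5.6 -0.3 0.7 9.2 0 0 0" --pt "5.6 -0.3 0.7 9.9 0 0 0" --pt "5.6 -0.3 0.7 10.4 0 0 0" --pt "5.6 -0.3 0.7 10.9 0 0 0" --pt "5.6 -0.3 0.7 11.2 0 0 0"

```text
clock: 37.45
position: [0.5106, 0.3621, 0.0653]
tool_rot: [3.142, 0.0, 3.124]
force: [-0.9, -0.2, -4.1]
grip_width: 0.0596
finger_force: 55.4
```

Request:
servo_tool --pt "5.6 0 0 0.15 0 0 0" --pt "5.6 0 0 0.3 0 0 0" --pt "5.6 0 0 0.4 0 0 0" --pt "5.6 0 0 0.4 0 0 0"

```text
clock: 37.85
position: [0.5106, 0.3621, 0.0615]
tool_rot: [3.142, -0.0, 3.124]
force: [0.3, -0.3, -4.3]
grip_width: 0.0593
finger_force: 55.4
```

```bash
python3 - <<'E'
from meas import *
st();go([.510,.3616,.06],179)
E
```

```text
t 37.85 pos [0.5106 0.3621 0.0615] rpy [180.  -0. 179.] F [ 0.3 -0.3 -4.3] w 0.0593 f 55.4 q [-0.19  0.88 -0.82  1.69  0.77  0.94  0.23]
go [ 0.05 -0.05  0.15] [ 0. -0. -0.] t 37.9
```

Request:
servo_tool --pt "5.6 0 0 0.05 0 0 0" --pt "5.6 0 0 0.1 0 0 0" --pt "5.6 0 0 0.15 0 0 0" --pt "5.6 0 0 0.2 0 0 0"

```text
clock: 38.25
position: [0.5106, 0.3621, 0.0603]
tool_rot: [-3.141, 0.0, 3.124]
force: [-5.9, -5.8, 17.8]
grip_width: 0.0595
finger_force: 57.8
```

Request:
servo_tool --pt "5.6 0 0 -0.1 0 0 0" --pt "6.2 0 0 -0.1 0 0 0" --pt "6.6 0 0 -0.1 0 0 0" --pt "7.5 0 0 -0.1 0 0 0" --pt "8.5 0 0 -0.1 0 0 0" --pt "8.5 0 0 -0.1 0 0 0" --pt "8.5 0 0 -1.5 0 0 0" --pt "8.5 0 0 -5 0 0 0" --pt "8.5 0 0 -10 0 0 0" --pt "8.5 0 0 -15 0 0 0"

```text
clock: 39.25
position: [0.5099, 0.3621, 0.212]
tool_rot: [3.141, -0.001, 3.125]
force: [1.4, 0.1, 0.7]
grip_width: 0.0851
finger_force: 0.0
```

```bash
python3 - <<'E'
from meas import *
st();go([.4958,-.2548,.21],176)
g=grab("side"); cv2.imwrite("pics/s6.png",cv2.resize(g["frame"][130:330,190:400],None,fx=3,fy=3,interpolation=2))
E
```

```text
t 39.25 pos [0.5099 0.3621 0.212 ] rpy [180.  -0. 179.] F [1.4 0.1 0.7] w 0.0851 f 0.0 q [-0.12  0.7  -0.94  1.59  0.6   1.17  0.36]
go [  0.37 -61.7    0.19] [ 0. -0.  3.] t 39.2
```

View pics/s6.png

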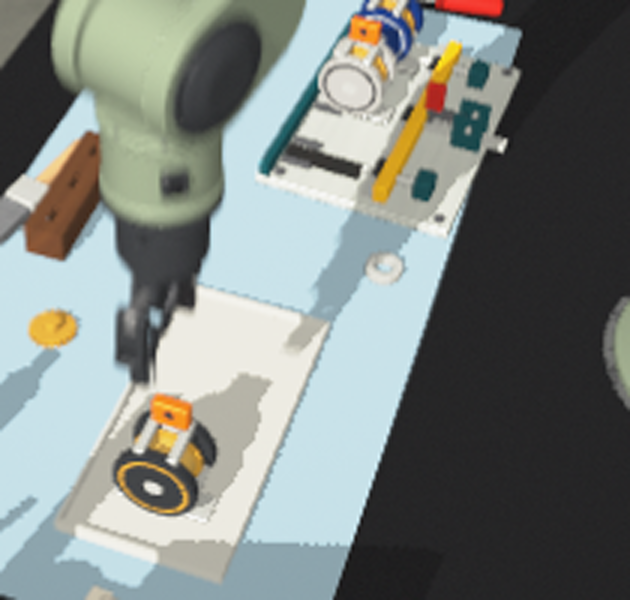

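The black reel stands upright in the tray at (160,460) with its blade home. Next is the silver reel.

Request:
servo_tool --pt "8.5 0.4 -61.7 0 0 0 3" --pt "8.5 0.4 -61.7 0 0 0 3" --pt "8.5 0.4 -61.7 0 0 0 3" --pt "8.5 0.4 -61.7 0 0 0 3" --pt "8.5 0.4 -61.7 0 0 0 3" --pt "8.5 0.4 -61.7 0 0 0 3" --pt "8.5 0.4 -61.7 0 0 0 3" --pt "8.5 0.4 -61.7 0 0 0 3" --pt "8.5 0.4 -61.7 0 0 0 3" --pt "8.5 0.4 -61.7 0 0 0 3"

```text
clock: 40.3
position: [0.4981, -0.1398, 0.2106]
tool_rot: [-3.141, 0.001, 3.072]
force: [1.6, 0.6, 0.0]
grip_width: 0.0851
finger_force: 0.0
```

```bash
python3 - <<'E'
from meas import *
st();go([.4958,-.2548,.15],176)
E
```

```text
t 40.30 pos [ 0.4981 -0.1398  0.2106] rpy [-1.80e+02  1.00e-01  1.76e+02] F [1.6 0.6 0. ] w 0.0851 f 0.0 q [ 0.88  0.54 -1.    1.87  0.54  1.02  1.16]
go [ -0.57 -11.48   6.07] [-0.   0.1 -0. ] t 40.3
```

Request:
servo_tool --pt "8.5 -0.4 -4 0 0 0 0" --pt "8.5 -0.5 -8 0 0 0 0" --pt "8.5 -0.5 -10.8 1 0 0 0" --pt "8.5 -0.5 -10.8 3 0 0 0" --pt "8.5 -0.5 -10.8 3 0 0 0" --pt "8.5 -0.5 -10.8 3 0 0 0"

```text
clock: 40.9
position: [0.4961, -0.245, 0.1805]
tool_rot: [3.141, 0.0, 3.073]
force: [-0.2, 0.5, 0.7]
grip_width: 0.0848
finger_force: 0.0
```

```bash
python3 - <<'E'
from meas import *
st();go([.4958,-.2548,.068],176)
E
```

```text
t 40.90 pos [ 0.4961 -0.245   0.1805] rpy [180.   0. 176.] F [-0.2  0.5  0.7] w 0.0848 f 0.0 q [ 1.01  0.63 -0.95  1.81  0.6   1.02  1.32]
go [-0.03 -0.98 11.25] [0. 0. 0.] t 40.9
```

Request:
servo_tool --pt "8.5 0 -0.95 0 0 0 0" --pt "8.5 0 -0.95 2 0 0 0" --pt "8.5 0 -0.95 5 0 0 0" --pt "8.5 0 -0.95 8 0 0 0" --pt "8.5 0 -0.95 10.5 0 0 0" --pt "8.5 0 -0.95 11.2 0 0 0" --pt "8.5 0 -0.95 11.2 0 0 0" --pt "8.5 0 -0.95 11.2 0 0 0"

```text
clock: 41.7
position: [0.496, -0.2555, 0.0689]
tool_rot: [-3.141, 0.001, 3.072]
force: [-0.2, 0.5, -0.5]
grip_width: 0.0852
finger_force: 0.0
```

```bash
python3 - <<'E'
from meas import *
st();go([.4958,-.2548,.068],176)
E
```

```text
t 41.70 pos [ 0.496  -0.2555  0.0689] rpy [-1.80e+02  1.00e-01  1.76e+02] F [-0.2  0.5 -0.5] w 0.0852 f 0.0 q [ 0.94  0.78 -0.82  1.87  0.77  0.84  1.21]
go [0.02 0.07 0.09] [-0.   0.1 -0. ] t 41.7
```

Request:
servo_tool --pt "8.5 0 0.05 0.05 0 0 0" --pt "6.5 0 0.05 0.05 0 0 0" --pt "5.6 0 0.05 0.05 0 0 0" --pt "5.6 0 0.05 0.05 0 0 0" --pt "5.6 0 0.05 0.05 0 0 0" --pt "5.6 0 0.05 0.05 0 0 0" --pt "5.6 0 0.05 0.05 0 0 0" --force 50

```text
clock: 42.4
position: [0.4954, -0.2551, 0.0678]
tool_rot: [-3.141, 0.001, 3.071]
force: [-2.5, -0.1, 10.7]
grip_width: 0.0591
finger_force: 52.2
```

Request:
servo_tool --pt "5.6 0 0 -0.4 0 0 0" --pt "5.6 0 0 -0.9 0 0 0" --pt "5.6 0 0 -1.5 0 0 0" --pt "5.6 0 0 -1.5 0 0 0"

```text
clock: 42.8
position: [0.4956, -0.2549, 0.0829]
tool_rot: [-3.141, 0.001, 3.071]
force: [0.4, -0.2, -3.8]
grip_width: 0.0593
finger_force: 55.4
```

Request:
servo_tool --pt "5.6 0 0 -1 0 0 0" --pt "5.6 0 0 -2.5 0 0 0" --pt "5.6 0 0 -4.5 0 0 0" --pt "5.6 0 0 -6.5 0 0 0" --pt "5.6 0 0 -8.5 0 0 0" --pt "5.6 0 0 -9.5 0 0 0" --pt "5.6 0 0 -9.5 0 0 0"

```text
clock: 43.5
position: [0.4957, -0.2551, 0.1786]
tool_rot: [-3.14, 0.002, 3.071]
force: [0.0, 0.4, -4.8]
grip_width: 0.0595
finger_force: 55.6
```

```bash
python3 - <<'E'
from meas import *
st();go([.508,.2616,.178],179)
E
```

```text
t 43.50 pos [ 0.4957 -0.2551  0.1786] rpy [-1.799e+02  1.000e-01  1.760e+02] F [ 0.   0.4 -4.8] w 0.0595 f 55.6 q [ 1.02  0.64 -0.94  1.8   0.6   1.02  1.34]
go [ 2.41 51.63 -0.  ] [-0.1  0.1 -3. ] t 43.5
```

Request:
servo_tool --pt "5.6 0 1.5 0 0 0 0" --pt "5.6 0 4 0 0 0 0" --pt "5.6 0 7.5 0 0 0 0" --pt "5.6 0.5 11 0 0 0 -1" --pt "5.6 1 14.5 0 0 0 -1" --pt "5.6 1 18 0 0 0 -1" --pt "5.6 1 21.5 0 0 0 -2" --pt "5.6 1 25 0 0 0 -2" --pt "5.6 1.5 28.5 0 0 0 -3" --pt "5.6 1.5 32 0 0 0 -3"

```text
clock: 44.5
position: [0.5015, 0.0673, 0.1763]
tool_rot: [-3.141, -0.001, 3.125]
force: [1.3, -0.9, -5.2]
grip_width: 0.0594
finger_force: 55.5
```

Request:
servo_tool --pt "5.6 0.3 3.5 0 0 0 0" --pt "5.6 0.3 7 0 0 0 0" --pt "5.6 0.3 10.5 0 0 0 0" --pt "5.6 0.3 14 0 0 0 0" --pt "5.6 0.3 17 0 0 0 0" --pt "5.6 0.3 18.5 0 0 0 0" --pt "5.6 0.3 19 0 0 0 0" --pt "5.6 0.3 19 0 0 0 0"

```text
clock: 45.3
position: [0.5023, 0.256, 0.1764]
tool_rot: [-3.141, -0.001, 3.125]
force: [0.3, -0.8, -5.2]
grip_width: 0.0591
finger_force: 55.6
```

```bash
python3 - <<'E'
from meas import *
st();go([.508,.2616,.06],179)
E
```

```text
t 45.30 pos [0.5023 0.256  0.1764] rpy [-1.800e+02 -1.000e-01  1.791e+02] F [ 0.3 -0.8 -5.2] w 0.0591 f 55.6 q [ 0.07  0.66 -0.95  1.78  0.61  1.03  0.44]
go [-0.58  0.57 11.63] [-0.  -0.1  0.1] t 45.3
```

Request:
servo_tool --pt "5.6 -0.5 0.5 2 0 0 0" --pt "5.6 -0.5 0.5 4 0 0 0" --pt "5.6 -0.5 0.5 6 0 0 0" --pt "5.6 -0.5 0.5 7.5 0 0 0" --pt "5.6 -0.5 0.5 8.5 0 0 0" --pt "5.6 -0.5 0.5 9.2 0 0 0" --pt "5.6 -0.5 0.5 9.9 0 0 0" --pt "5.6 -0.5 0.5 10.4 0 0 0" --pt "5.6 -0.5 0.5 10.9 0 0 0" --pt "5.6 -0.5 0.5 11.2 0 0 0"

```text
clock: 46.3
position: [0.5082, 0.2604, 0.0648]
tool_rot: [3.142, 0.0, 3.124]
force: [0.6, -0.8, -4.1]
grip_width: 0.0593
finger_force: 55.5
```

Request:
servo_tool --pt "5.6 0 0 0.15 0 0 0" --pt "5.6 0 0 0.3 0 0 0" --pt "5.6 0 0 0.4 0 0 0" --pt "5.6 0 0 0.45 0 0 0" --pt "5.6 0 0 0.45 0 0 0"

```text
clock: 46.8
position: [0.5082, 0.2604, 0.0605]
tool_rot: [3.141, 0.0, 3.124]
force: [-0.4, 0.4, -5.9]
grip_width: 0.0587
finger_force: 55.5
```

Request:
servo_tool --pt "5.6 0 0 0.05 0 0 0" --pt "5.6 0 0 0.1 0 0 0" --pt "5.6 0 0 0.12 0 0 0" --pt "5.6 0 0 0.12 0 0 0"

```text
clock: 47.2
position: [0.5082, 0.2605, 0.0598]
tool_rot: [-3.141, 0.0, 3.124]
force: [-3.5, -1.9, 6.2]
grip_width: 0.0596
finger_force: 56.8
```

Request:
servo_tool --pt "5.6 0 0 0 0 0 0" --pt "6.2 0 0 0 0 0 0" --pt "6.6 0 0 0 0 0 0" --pt "7.5 0 0 0 0 0 0" --pt "8.5 0 0 0 0 0 0" --pt "8.5 0 0 0 0 0 0" --pt "8.5 0 0 -1.5 0 0 0" --pt "8.5 0 0 -5 0 0 0" --pt "8.5 0 0 -10 0 0 0" --pt "8.5 0 0 -15 0 0 0"

```text
clock: 48.2
position: [0.5074, 0.2605, 0.2119]
tool_rot: [3.141, -0.001, 3.125]
force: [1.3, -0.6, 0.6]
grip_width: 0.0851
finger_force: 0.0
```

```bash
python3 - <<'E'
from meas import *
st();go([.4882,-.3645,.21],176)
E
```

```text
t 48.20 pos [0.5074 0.2605 0.2119] rpy [180.  -0. 179.] F [ 1.3 -0.6  0.6] w 0.0851 f 0.0 q [ 0.08  0.62 -0.97  1.73  0.57  1.1   0.48]
go [  0.87 -62.52   0.17] [ 0. -0.  3.] t 48.2
```

Request:
servo_tool --pt "8.5 0.9 -62.5 0 0 0 3" --pt "8.5 0.9 -62.5 0 0 0 3" --pt "8.5 0.9 -62.5 0 0 0 3" --pt "8.5 0.9 -62.5 0 0 0 3" --pt "8.5 0.9 -62.5 0 0 0 3" --pt "8.5 0.9 -62.5 0 0 0 3" --pt "8.5 0.9 -62.5 0 0 0 3" --pt "8.5 0.9 -62.5 0 0 0 3" --pt "8.5 0.9 -62.5 0 0 0 3" --pt "8.5 0.9 -62.5 0 0 0 3"

```text
clock: 49.2
position: [0.4916, -0.2414, 0.2105]
tool_rot: [-3.141, 0.001, 3.072]
force: [1.4, 0.4, 0.6]
grip_width: 0.0854
finger_force: 0.0
```

Request:
servo_tool --pt "8.5 0 -4 0 0 0 0" --pt "8.5 0 -8 0 0 0 0" --pt "8.5 0 -10 0 0 0 0" --pt "8.5 0 -10 0 0 0 0" --pt "8.5 0 -10 0 0 0 0"

```text
clock: 49.7
position: [0.4851, -0.3387, 0.2101]
tool_rot: [3.141, 0.001, 3.071]
force: [0.3, 0.0, 0.6]
grip_width: 0.0852
finger_force: 0.0
```

```bash
python3 - <<'E'
from meas import *
st();go([.4882,-.3645,.15],176)
E
```

```text
t 49.70 pos [ 0.4851 -0.3387  0.2101] rpy [180.   0. 176.] F [0.3 0.  0.6] w 0.0852 f 0.0 q [ 1.13  0.65 -0.94  1.68  0.58  1.11  1.52]
go [-0.49 -2.55  6.01] [ 0.  0. -0.] t 49.7
```

Request:
servo_tool --pt "8.5 -0.45 -2.5 0 0 0 0" --pt "8.5 -0.45 -2.5 2 0 0 0" --pt "8.5 -0.45 -2.5 4 0 0 0" --pt "8.5 -0.45 -2.5 4 0 0 0" --pt "8.5 -0.45 -2.5 4 0 0 0"

```text
clock: 50.2
position: [0.4883, -0.3633, 0.1702]
tool_rot: [3.141, 0.0, 3.073]
force: [-0.4, -0.3, 0.0]
grip_width: 0.0851
finger_force: 0.0
```

```bash
python3 - <<'E'
from meas import *
st();go([.4882,-.3645,.068],176)
E
```

```text
t 50.20 pos [ 0.4883 -0.3633  0.1702] rpy [180.    0.  176.1] F [-0.4 -0.3  0. ] w 0.0851 f 0.0 q [ 1.12  0.72 -0.9   1.67  0.63  1.07  1.53]
go [ 1.000e-02 -1.200e-01  1.022e+01] [0.  0.  0.1] t 50.2
```

Request:
servo_tool --pt "8.5 0 -0.1 2 0 0 0" --pt "8.5 0 -0.1 5 0 0 0" --pt "8.5 0 -0.1 8 0 0 0" --pt "8.5 0 -0.1 9.8 0 0 0" --pt "8.5 0 -0.1 10.2 0 0 0" --pt "8.5 0 -0.1 10.2 0 0 0" --pt "8.5 0 -0.1 10.2 0 0 0"

```text
clock: 50.9
position: [0.4885, -0.3656, 0.0688]
tool_rot: [-3.141, 0.001, 3.072]
force: [-0.5, -0.7, 0.4]
grip_width: 0.0846
finger_force: 0.0
```

```bash
python3 - <<'E'
from meas import *
st();go([.4882,-.3645,.068],176)
E
```

```text
t 50.90 pos [ 0.4885 -0.3656  0.0688] rpy [-1.80e+02  1.00e-01  1.76e+02] F [-0.5 -0.7  0.4] w 0.0846 f 0.0 q [ 1.07  0.84 -0.81  1.73  0.75  0.91  1.44]
go [0.04 0.11 0.08] [-0.   0.1 -0. ] t 50.9
```

Request:
servo_tool --pt "8.5 0 0.1 0.05 0 0 0" --pt "6.5 0 0.1 0.05 0 0 0" --pt "5.6 0 0.1 0.05 0 0 0" --pt "5.6 0 0.1 0.05 0 0 0" --pt "5.6 0 0.1 0.05 0 0 0" --pt "5.6 0 0.1 0.05 0 0 0" --pt "5.6 0 0.1 0.05 0 0 0" --force 50

```text
clock: 51.6
position: [0.488, -0.3647, 0.0675]
tool_rot: [-3.141, 0.0, 3.071]
force: [-1.6, -0.2, 8.7]
grip_width: 0.0591
finger_force: 52.7
```

Request:
servo_tool --pt "5.6 0 0 -0.4 0 0 0" --pt "5.6 0 0 -0.9 0 0 0" --pt "5.6 0 0 -1.5 0 0 0" --pt "5.6 0 0 -1.5 0 0 0"

```text
clock: 52.0
position: [0.4881, -0.3645, 0.0827]
tool_rot: [-3.141, 0.001, 3.071]
force: [0.4, 0.2, -3.4]
grip_width: 0.0594
finger_force: 54.8
```

Request:
servo_tool --pt "5.6 0 0 -1 0 0 0" --pt "5.6 0 0 -2.5 0 0 0" --pt "5.6 0 0 -4.5 0 0 0" --pt "5.6 0 0 -6.5 0 0 0" --pt "5.6 0 0 -8.5 0 0 0" --pt "5.6 0 0 -9.5 0 0 0" --pt "5.6 0 0 -9.5 0 0 0"

```text
clock: 52.7
position: [0.4883, -0.3647, 0.1785]
tool_rot: [-3.14, 0.002, 3.071]
force: [-0.1, -0.1, -3.9]
grip_width: 0.0591
finger_force: 55.1
```

```bash
python3 - <<'E'
from meas import *
st();go([.506,.161,.178],179)
E
```

```text
t 52.70 pos [ 0.4883 -0.3647  0.1785] rpy [-1.799e+02  1.000e-01  1.760e+02] F [-0.1 -0.1 -3.9] w 0.0591 f 55.1 q [ 1.13  0.71 -0.91  1.66  0.62  1.08  1.54]
go [ 1.930e+00  5.256e+01 -2.000e-02] [-0.1  0.1 -3. ] t 52.7
```

Request:
servo_tool --pt "5.6 0 1.5 0 0 0 0" --pt "5.6 0 4 0 0 0 0" --pt "5.6 0 7.5 0 0 0 0" --pt "5.6 0.5 11 0 0 0 -1" --pt "5.6 1 14.5 0 0 0 -1" --pt "5.6 1 18 0 0 0 -1" --pt "5.6 1 21.5 0 0 0 -2" --pt "5.6 1 25 0 0 0 -2" --pt "5.6 1.2 28.5 0 0 0 -3" --pt "5.6 1.2 32 0 0 0 -3"

```text
clock: 53.7
position: [0.4973, -0.0425, 0.1761]
tool_rot: [3.141, -0.001, 3.125]
force: [1.2, -0.0, -4.0]
grip_width: 0.0593
finger_force: 54.9
```

Request:
servo_tool --pt "5.6 0.3 3.5 0 0 0 0" --pt "5.6 0.3 7 0 0 0 0" --pt "5.6 0.3 10.5 0 0 0 0" --pt "5.6 0.3 14 0 0 0 0" --pt "5.6 0.3 17 0 0 0 0" --pt "5.6 0.3 19 0 0 0 0" --pt "5.6 0.3 19.5 0 0 0 0" --pt "5.6 0.3 19.5 0 0 0 0"

```text
clock: 54.5
position: [0.498, 0.1514, 0.1763]
tool_rot: [-3.142, -0.001, 3.126]
force: [-0.1, -1.1, -3.1]
grip_width: 0.0598
finger_force: 55.1
```

```bash
python3 - <<'E'
from meas import *
st();go([.506,.161,.06],179)
E
```

```text
t 54.50 pos [0.498  0.1514 0.1763] rpy [-1.800e+02 -1.000e-01  1.791e+02] F [-0.1 -1.1 -3.1] w 0.0598 f 55.1 q [ 0.29  0.6  -0.97  1.89  0.59  0.97  0.6 ]
go [-0.8   0.98 11.63] [-0.  -0.1  0.1] t 54.5
```

Request:
servo_tool --pt "5.6 -0.7 0.8 2 0 0 0" --pt "5.6 -0.7 0.8 4 0 0 0" --pt "5.6 -0.7 0.8 6 0 0 0" --pt "5.6 -0.7 0.8 7.5 0 0 0" --pt "5.6 -0.7 0.8 8.5 0 0 0" --pt "5.6 -0.7 0.8 9.2 0 0 0" --pt "5.6 -0.7 0.8 9.9 0 0 0" --pt "5.6 -0.7 0.8 10.4 0 0 0" --pt "5.6 -0.7 0.8 10.9 0 0 0" --pt "5.6 -0.7 0.8 11.2 0 0 0"

```text
clock: 55.5
position: [0.5059, 0.1586, 0.0646]
tool_rot: [-3.142, 0.0, 3.124]
force: [-0.3, -0.2, -3.9]
grip_width: 0.0595
finger_force: 55.0
```

Request:
servo_tool --pt "5.6 0 0 0.15 0 0 0" --pt "5.6 0 0 0.3 0 0 0" --pt "5.6 0 0 0.4 0 0 0" --pt "5.6 0 0 0.45 0 0 0" --pt "5.6 0 0 0.45 0 0 0"

```text
clock: 56.0
position: [0.5059, 0.1586, 0.0604]
tool_rot: [3.142, 0.0, 3.124]
force: [0.0, -0.3, -3.9]
grip_width: 0.0594
finger_force: 55.0
```

Request:
servo_tool --pt "5.6 0 0 0.05 0 0 0" --pt "5.6 0 0 0.1 0 0 0" --pt "5.6 0 0 0.14 0 0 0" --pt "5.6 0 0 0.14 0 0 0"

```text
clock: 56.4
position: [0.5059, 0.1586, 0.0595]
tool_rot: [-3.141, 0.0, 3.124]
force: [-3.3, -2.7, 9.6]
grip_width: 0.0595
finger_force: 56.7
```

Request:
servo_tool --pt "5.6 0 0 0 0 0 0" --pt "6.2 0 0 0 0 0 0" --pt "6.6 0 0 0 0 0 0" --pt "7.5 0 0 0 0 0 0" --pt "8.5 0 0 0 0 0 0" --pt "8.5 0 0 0 0 0 0" --pt "8.5 0 0 -1.5 0 0 0" --pt "8.5 0 0 -5 0 0 0" --pt "8.5 0 0 -10 0 0 0" --pt "8.5 0 0 -15 0 0 0"

```text
clock: 57.4
position: [0.5051, 0.1589, 0.2115]
tool_rot: [3.141, -0.001, 3.125]
force: [1.9, -1.0, -0.7]
grip_width: 0.0848
finger_force: 0.0
```

Request:
servo_tool --pt "8.5 0 -5 -2 0 0 0" --pt "8.5 0 -10 -2 0 0 0" --pt "8.5 0 -15 -2 0 0 0" --pt "8.5 0 -18 -2 0 0 0" --pt "8.5 0 -18 -2 0 0 0" --pt "8.5 0 -18 -2 0 0 0"

```text
clock: 58.0
position: [0.5025, -0.0218, 0.2298]
tool_rot: [3.142, 0.001, 3.123]
force: [-0.0, 0.6, 0.7]
grip_width: 0.0852
finger_force: 0.0
```

```bash
python3 - <<'E'
from meas import *
st()
g=grab("side"); a=cv2.resize(g["frame"][175:345,195:335],(400,486),interpolation=2)
t=grab("top"); b=cv2.resize(t["frame"][180:260,115:230],(400,278),interpolation=2); b=np.vstack([b,np.zeros((208,400,3),np.uint8)])
cv2.imwrite("pics/end.png",np.hstack([a,b]))
h=hsv(t);yb=(h[...,0]>17)&(h[...,0]<30)&(h[...,1]>150)&(h[...,2]>190);yb[:200]=0
for c,s,m in rect(yb,1): print("yellow",dirn(m,t,.038))
E
```

```text
t 58.00 pos [ 0.5025 -0.0218  0.2298] rpy [180.    0.  178.9] F [-0.   0.6  0.7] w 0.0852 f 0.0 q [ 0.69  0.5  -1.03  1.88  0.5   1.04  1.  ]
yellow (array([ 0.4093383 , -0.30158341]), np.float64(-4.4645128409872985), np.float64(0.1913429727229756), 217)
```

View pics/end.png

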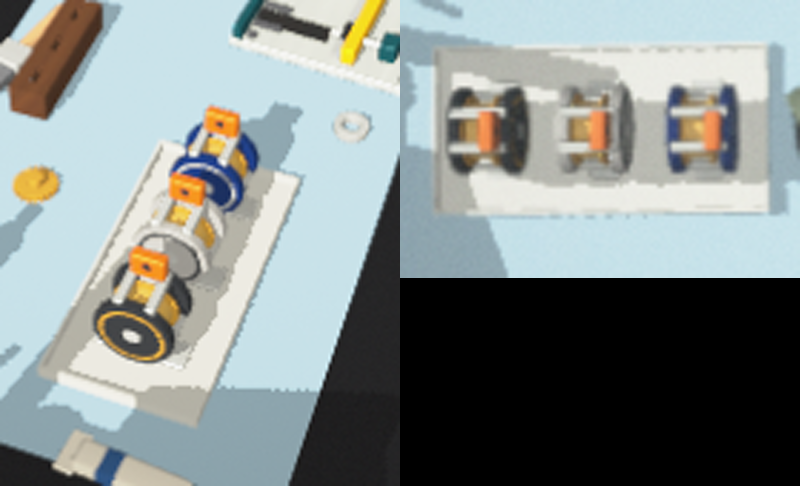

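All three reels stand upright in the tray, at about (487,130), (597,130) and (703,130) in the right half of the picture. Each orange handle sits down on its pillars, the bar is back, and the arm is clear.

```bash
python3 -c "
from workcell import bot
print(bot.job_done())"
```

```text
the job is handed in; nothing more can be done
None
```

I've handed the job in at about 58 s: all three reels are upright in the curing tray with their blades home, the clamp bar is back, and no bystander was touched; the hand-in call gave no verdict.

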